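Mix the draw balls in the bowl on the parcel scale

ROBOT

A 7-joint arm with a two-finger parallel gripper is mounted at the origin on the work surface. World frame = base frame: x ahead of the robot, y to its left, z up, the work surface at z = 0. Lengths are in m, angles in rad, forces in N, time in s.
With the tool pointing down it reaches from about 0.425 to 0.925 m from the base axis. Payload 6.8 kg.
Tool frame: the origin (TCP) lies at the very end of the fingers, on their centre line; the grasp point (between the pads) lies 19 mm behind it (env.hold_point_z is the distance from the TCP to the grasp point, in m); z points along the fingers, y is the direction in which the jaws open and shut (so a half turn about z gives the same grasp; the last joint's range is limited). The gripper opens to 88 mm and grips with 3 to 60 N. Pads are 20 mm wide; open, the fingers measure 115 mm over their backs; the gripper's body (75 mm by 178 mm) begins 61 mm behind the grasp point.
Start: joints at [-1.397, 0.477, 0.022, 1.555, -0.011, 1.109, -0.083], TCP at [0.188, 0.648, 0.223] pointing down, gripper open.
Joint ranges: [-2.96, 2.96], [-0.34, 2.1], [-1.41, 1.46], [0.24, 2.44], [-1.37, 4.51], [0.17, 1.92], [-2.96, 2.96]. Speed limits (rad/s): [2.39, 2.39, 3.14, 3.14, 3.14, 3.14, 3.14].

INTERFACE

Orientations are given as a unit quaternion [w, x, y, z].
In Python, from bench import env gives the robot as it stands.
- The arm moves only by the tool drive_tool, never from a script. Its argument "series" is a list of rows, each an object with "delta_rot": the turn, a rotation vector about the world's x, y, z in rad, a list of three; "translation": the shift along the world's x, y, z in m, a list of three; "fingers": the opening, from 0 (shut) to 1 (fully open). A call has 1 to 8 rows; each row is the pose to reach, as a shift and turn from the pose commanded when the call began; what a row does not reach only later rows make up. A row lasts 1/12 s, in which the tool goes at most 41.7 mm and 7.16 degrees, less where a joint would pass 70% of its speed; a pose out of reach is approached as far as the arm can. A call with a gripper value outside its range is refused whole. The fingers move at their own pace and stop on an object; the grip force is fixed at half the most. Time passes only in rows, so rows that repeat a pose let the fingers close. It gives the time, the measured TCP pose, the force and the opening at its end, in the units of the state.
- env.observe(): the state, without advancing time (a new reading comes with each control period).
- env.get_image(name): name is "scene" or "side" or "wrist"; returns the picture (384x512x3 uint8, red, green, blue); there is no depth.
- env.camera_params(name): a dict with "fx", "fy", "cx", "cy" (pixels), "world_to_cam" (4x4, takes a point from world to camera coordinates); the wrist camera has in their place "T_tool_cam" (4x4, takes a point from camera to tool coordinates, whose origin is the TCP and whose axes are the flange's). Camera axes: x right, y down, z forward; pixel columns grow to the right and rows downward; lengths in m; the calibration is good to about 2 mm. A picture is of the moment at which its call begins: read the wrist's pose just before it. camera_params takes no time and is no camera call.
- env.finish_job(): hands the job in, once; it reports no verdict.
The state is a dict: "clock": time; "qpos": joint angles; "dq": joint speeds; "effort": joint torques, N m; "tcp_pos": TCP position; "eef_rot": TCP orientation; "ft_force": force on the tool from outside, world axes, zero at the start; "torque": the same for the moment, N m; "gripper_width": finger opening in m.
Only numpy, scipy, OpenCV 4.12 (cv2) and the standard library are available. Lean on these libraries where they do the work, as an engineer would, in place of code of your own. Each camera call takes 0.05 s, during which the arm holds its last target.

TASK

Mix the balls for the counter's prize draw: take the stirring stick from its slanted rack and, with its lower end down among the balls, stir anticlockwise (seen from above) until the large ball has been carried once right round the bowl and is back beside the bowl's handle. Then lay the stick back in the rack, fully home on its foot plate with the cork grip uppermost, and let go. Keep every ball in the bowl, push them with the stick only, do not bump the scale with its overhanging display, and leave the pen pot, tape roll and carton where they are.

Things in the scene. Friction and masses are not known exactly. Their poses are not given: they have to be found in the camera images.
- stick_grip (a point): Centre of the stick's grip. The stirring stick is 210 mm long overall: a straight wooden rod 16 mm thick with a round knob 32 mm in diameter at its lower end and a round cork grip 26 mm in diameter and 75 mm long at its upper end. It starts lying in the slanted rack, grip uppermost. This point is on the stick's axis, 172 mm from its lower tip.
- stick_tip (a point): Lowest point of the stick's knob, on its axis. From here to stick_grip is the stick's axis (172 mm).
- rack: Fixed wooden stick rack on a 160 x 100 mm base; origin under the base's middle. A right-angled V-trough, 60 mm wide at its mouth, slanted 0.54 rad (31 degrees) from vertical, its upper end leaning to the rack's own -x, roughly to the robot's right. It carries the stick from below and is open on its upper side. It reaches 122 mm up the stick; the cork grip stands free above it.
- rack_foot (a point): On the rack, 42 mm above the counter: the middle of the foot plate's face at the trough's lower end, where the stick's knob rests when the stick is fully home.
- rack_grip (a point): On the rack: where the centre of the stick's grip (stick_grip) lies when the stick is fully home: 172 mm from rack_foot along the trough's slanted direction. rack_foot to rack_grip gives the axis on which the stick lies in the trough.
- bowl: Round steel draw bowl fixed on the scale's platform: flat inner floor 6 mm above its origin, 90 mm in radius, with a round hub in the middle (36 mm in radius, top 38 mm above the origin), so that the balls lie in a ring-shaped channel. Wall 4 mm thick, rim 45 mm above the origin. Origin: centre of its underside. Its x axis points to its one flat ear handle (56 mm wide, reaching 127 mm from the centre); z up.
- scale: Fixed parcel scale: platform 220 x 220 mm, 30 mm high, origin on the counter under its centre, x axis roughly to the robot's left. The display head overhangs the platform's +x part: in the scale's frame x 45 to 155, y -95 to 95, z 235 to 305 mm, on a 26 mm post at x 135, y 60 mm.
- ball_big_center (a point): Centre of the large polished wooden ball, 48 mm in diameter, slippery (friction about 0.2); starts in the bowl beside the bowl's handle.
- ball_0_center (a point): Centre of a small wooden ball (1 of 4, all alike), 36 mm in diameter, in the bowl.
- ball_1_center (a point): Centre of a small wooden ball (2 of 4, all alike), 36 mm in diameter, in the bowl.
- ball_2_center (a point): Centre of a small wooden ball (3 of 4, all alike), 36 mm in diameter, in the bowl.
- ball_3_center (a point): Centre of a small wooden ball (4 of 4, all alike), 36 mm in diameter, in the bowl.
- penpot: Bystander: loose black pen pot, 72 mm in diameter, 95 mm high, pens to 160 mm; origin at the centre of its underside.
- tape: Bystander: loose roll of yellow parcel tape lying flat, 104 mm in diameter, 48 mm high; origin at the centre of its underside.
- parcel: Bystander: loose carton 140 x 90 x 70 mm beside the rack; origin at the centre of its underside.
There are look-alikes about, which are no part of the job. Of the things that look like the part that bears stick_grip, the smallest one is meant.

How it is judged:
On the way, in this order (a step that is already met when the one before it is completed fails the run):
1. the large ball, stirred anticlockwise, has left the handle for the first quarter (more than 40 mm to the bowl's +y), the stick's tip down in the bowl (y of ball_big_center in the frame of bowl above 0.04 m and horizontal distance between stick_tip and bowl below 0.09 m and z of stick_tip in the frame of bowl below 0.03 m).
2. the large ball is opposite the handle (more than 40 mm to the bowl's -x), the tip down in the bowl (x of ball_big_center in the frame of bowl below -0.04 m and horizontal distance between stick_tip and bowl below 0.09 m and z of stick_tip in the frame of bowl below 0.03 m).
3. the large ball is on the third quarter (more than 40 mm to the bowl's -y), the tip down in the bowl (y of ball_big_center in the frame of bowl below -0.04 m and horizontal distance between stick_tip and bowl below 0.09 m and z of stick_tip in the frame of bowl below 0.03 m).
4. the large ball is back beside the handle (more than 40 mm to the bowl's +x), the tip down in the bowl (x of ball_big_center in the frame of bowl above 0.04 m and horizontal distance between stick_tip and bowl below 0.09 m and z of stick_tip in the frame of bowl below 0.03 m).
At the end, for the whole second after the job is handed in: The stick lies in the rack, tip within 15 mm of rack_foot and grip centre within 15 mm of rack_grip, released; all five balls are in the bowl, the large one on the handle's side (more than 20 mm from the bowl's centre towards the handle) (horizontal distance between each of ball_big_center, ball_0_center, ball_1_center, ball_2_center, ball_3_center and bowl below 0.09 m and z of each of ball_big_center, ball_0_center, ball_1_center, ball_2_center, ball_3_center in the frame of bowl below 0.045 m and x of ball_big_center in the frame of bowl above 0.02 m and distance between stick_tip and rack_foot below 0.015 m and distance between stick_grip and rack_grip below 0.015 m); the robot touches nothing.
It fails at once if a ball has left the bowl (horizontal distance between any of ball_big_center, ball_0_center, ball_1_center, ball_2_center, ball_3_center and bowl above 0.1 m).
It fails at once if the scale is struck or leaned on (over 8 N) (contact force between any of the arm, the fingers, stick and scale above 8 N).
It fails at once if the gripper itself pushes a ball (contact force between the fingers and ball_big above 1 N or contact force between the fingers and ball_0 above 1 N or contact force between the fingers and ball_1 above 1 N or contact force between the fingers and ball_2 above 1 N or contact force between the fingers and ball_3 above 1 N).
It fails at once if the pen pot, tape roll or carton is moved more than 20 mm (distance of any of penpot, tape, parcel from where it was at the start of the episode above 0.02 m).
It also fails if it takes over 72 s, if anything falls off the work surface, if the arm or the gripper's body presses on something with over 40 N, if the wrist force passes 120 N, or if a joint passes its speed limit or range.

## Working session

There is one attempt and no reset: what is moved stays moved. The work goes in short steps, Python scripts to look and compute and a tool call to move; the robot and the scene stay as the last step left them, time stands still between calls to the robot, and variables do not carry over. Pictures are saved under pics/ and viewed, and the job is handed in when it is done.

Besides the shell and the picture viewer there is one more tool, called after "Call:" by a JSON object that holds its "op" and its "data". drive_tool: Moves the arm, as the interface text tells. Its arguments: {"type":"object","properties":{"series":{"type":"array"}},"required":["series"]}

```bash
mkdir -p pics; ls; python3 - <<'E'
from bench import env
import cv2,json
o=env.observe(); print(o)
for n in ["scene","side","wrist"]:
    im=env.get_image(n); cv2.imwrite(f"pics/{n}0.png",im[:,:,::-1])
    print(n,{k:(v.round(4).tolist() if hasattr(v,'round') and hasattr(v,'tolist') else v) for k,v in env.camera_params(n).items()})
print(env.hold_point_z, env.observe()["clock"])
E
```

```text
pics
{'clock': 0.0, 'qpos': array([-1.39710951,  0.47777689,  0.02236563,  1.55642326, -0.01148   ,
        1.10930646, -0.08309278]), 'dq': array([ 0.00065906,  0.00068188, -0.00102267,  0.00057313, -0.00069472,
       -0.00068596, -0.00088341]), 'effort': array([ 3.06152560e-04, -5.82844806e+01,  1.53441086e+00, -2.72609890e+01,
       -5.43568132e-02,  1.68439618e-02,  1.49051411e-04]), 'tcp_pos': array([0.18756954, 0.64779843, 0.22170971]), 'eef_rot': array([-4.49324559e-05,  1.40420232e-01,  9.90091592e-01, -8.91603574e-04]), 'ft_force': array([ 0.05851683, -0.28208351,  0.20907546]), 'torque': array([-0.0142929 ,  0.02079265, -0.04922908]), 'gripper_width': 0.08776937657624297}
scene {'fx': 448.53728289902006, 'fy': 448.53728289902006, 'cx': 253.3642929058725, 'cy': 189.8071392798051, 'world_to_cam': [[0.0675, 0.9976, 0.0166, -0.0534], [0.6687, -0.0329, -0.7428, -0.2128], [-0.7405, 0.0612, -0.6693, 1.5434], [0.0, 0.0, 0.0, 1.0]]}
side {'fx': 426.9282548986467, 'fy': 426.9282548986467, 'cx': 249.21761838781384, 'cy': 195.83362183508152, 'world_to_cam': [[-0.9505, 0.3106, 0.0003, 0.4223], [0.2129, 0.6521, -0.7277, -0.007], [-0.2262, -0.6916, -0.6859, 1.3764], [0.0, 0.0, 0.0, 1.0]]}
wrist {'fx': 265.70044298703164, 'fy': 265.70044298703164, 'cx': 251.13755328874487, 'cy': 188.67244605393992, 'T_tool_cam': [[0.0015, -0.9568, -0.2908, 0.0797], [1.0, 0.0014, 0.0006, -0.0008], [-0.0002, -0.2908, 0.9568, -0.1618], [0.0, 0.0, 0.0, 1.0]]}
0.0187 0.15
```

View pics/scene0.png

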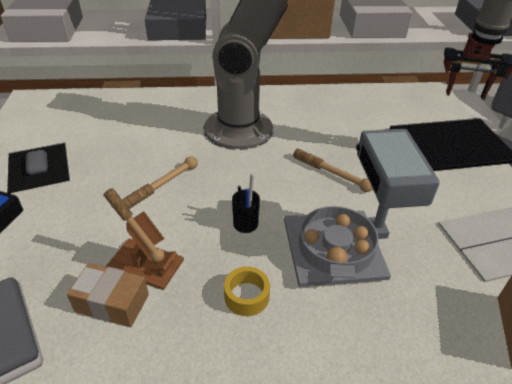

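View pics/side0.png

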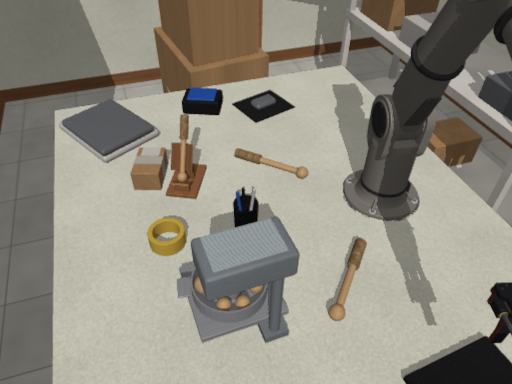

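View pics/wrist0.png

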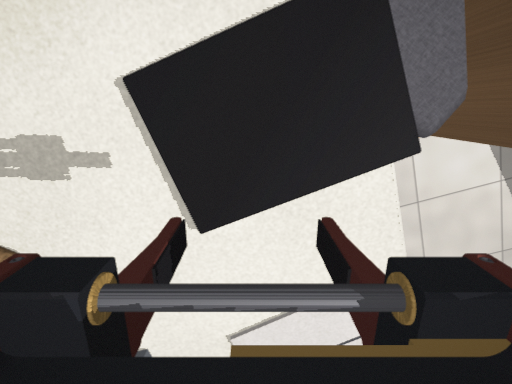

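```bash
python3 - <<'E'
import cv2,numpy as np
a=cv2.imread("pics/scene0.png");b=cv2.imread("pics/side0.png")
A=cv2.resize(a[140:330,60:260],None,fx=3,fy=3,interpolation=cv2.INTER_CUBIC)[:570,:600]
cv2.imwrite("pics/s_rack.png",A)
cv2.imwrite("pics/d_rack.png",cv2.resize(b[100:260,110:260],None,fx=4,fy=4,interpolation=cv2.INTER_CUBIC)[:600])
cv2.imwrite("pics/s_bowl.png",cv2.resize(a[120:300,270:450],None,fx=3.3,fy=3.3,interpolation=cv2.INTER_CUBIC))
cv2.imwrite("pics/d_bowl.png",cv2.resize(b[210:360,160:320],None,fx=4,fy=4,interpolation=cv2.INTER_CUBIC))
E
cat > h.py <<'E'
import numpy as np,cv2
from bench import env
from scipy.spatial.transform import Rotation as R
def cam(n):
    c=env.camera_params(n);K=np.array([[c['fx'],0,c['cx']],[0,c['fy'],c['cy']],[0,0,1]]);return K,np.array(c['world_to_cam'])
def ray(n,u,v):
    K,W=cam(n);d=W[:3,:3].T@np.linalg.inv(K)@[u,v,1];o=-W[:3,:3].T@W[:3,3];return o,d/np.linalg.norm(d)
def plane(n,u,v,z):
    o,d=ray(n,u,v);return o+d*(z-o[2])/d[2]
def proj(n,p):
    K,W=cam(n);q=K@(W[:3,:3]@np.asarray(p)+W[:3,3]);return q[:2]/q[2]
def tri(ps,pd):
    o1,d1=ray('scene',*ps);o2,d2=ray('side',*pd)
    A=np.array([d1,-d2]).T;s=np.linalg.lstsq(A,o2-o1,rcond=None)[0]
    a,b=o1+s[0]*d1,o2+s[1]*d2;return (a+b)/2,np.linalg.norm(a-b)
E
```

```text
(no output)
```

View pics/s_rack.png

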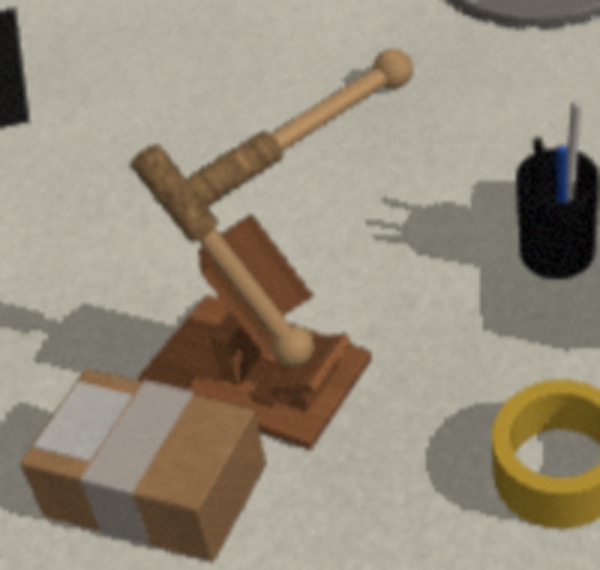

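View pics/d_rack.png

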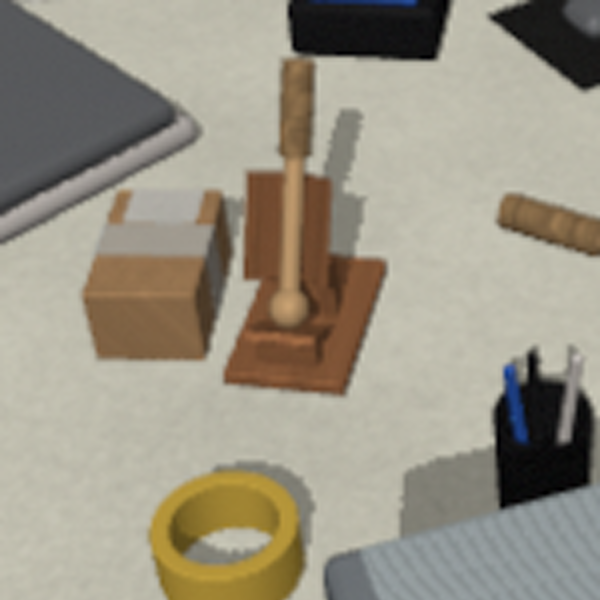

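View pics/s_bowl.png

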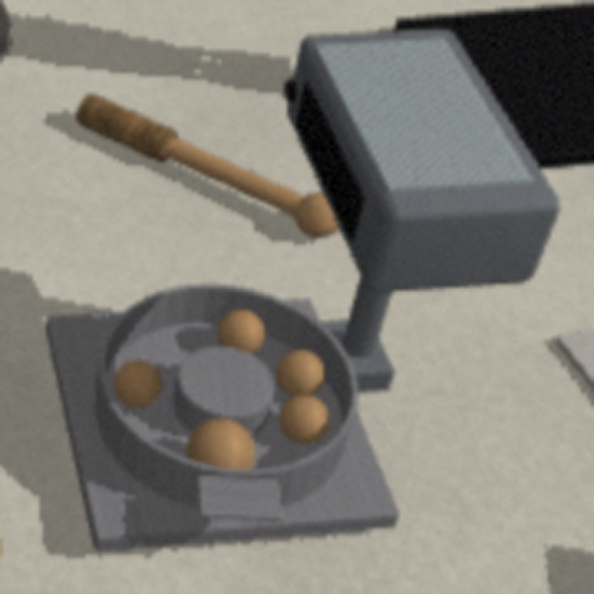

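View pics/d_bowl.png

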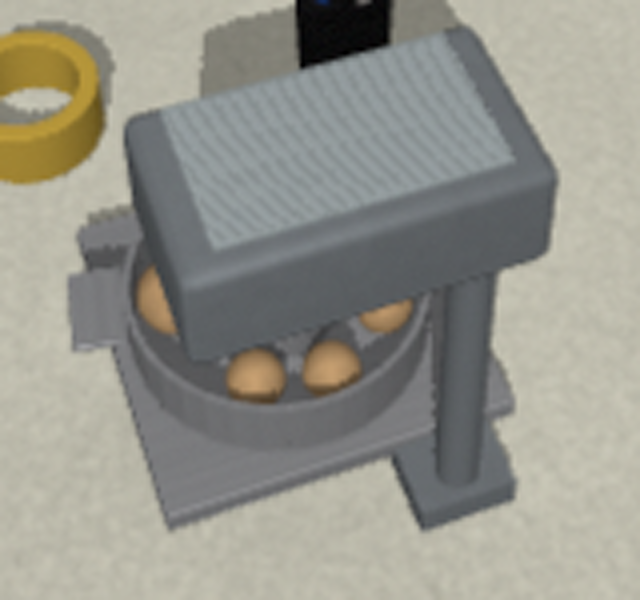

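```bash
python3 - <<'E'
from h import *
def S(u,v): return (60+u/3,140+v/3)
def D(u,v): return (110+u/4,100+v/4)
k,e=tri(S(293,343),D(290,307)); print("knob",k,e)
t,e=tri(S(147,160),D(298,63)); print("griptop",t,e)
l,e=tri(S(201,224),D(295,154)); print("griplow",l,e)
ax=t-k; print("len knob-top",np.linalg.norm(ax), "grip len",np.linalg.norm(t-l))
ax/=np.linalg.norm(ax); print("axis",ax,"tilt",np.degrees(np.arccos(ax[2])),"lean az",np.degrees(np.arctan2(ax[1],ax[0])))
print("tip",k-ax*.016,"grip",k+ax*.156)
# decoys
for n,g,kk in [("A",S(175+15,195),S(393,68)),]:
    p=plane('scene',*g,.013);q=plane('scene',*kk,.016);print(n,p,q,np.linalg.norm(p-q))
def SB(u,v): return (270+u/3.3,120+v/3.3)
print("B",plane('scene',*SB(85,110),.013),plane('scene',*SB(320,213),.016))
# side for decoy A
print("A side", plane('side',236,154,.013),plane('side',302,172,.016))
# bowl: balls
for n,p,z in [("big",(222,447),.06),("b0",(241,332),.054),("b1",(300,372),.054),("b2",(304,417),.054),("b3",(138,384),.054),("hub",(226,380),.068)]:
    print(n,plane('scene',*SB(*p),z))
# platform corners z=.03
for p in [(48,325),(100,545),(396,517),(310,302)]: print("plat",plane('scene',*SB(*p),.03))
E
```

```text
knob [ 0.59676477 -0.21256035  0.05707918] 0.0005521269081654468
griptop [ 0.55543775 -0.30058753  0.21869765] 0.0034342098408642135
griplow [ 0.56928514 -0.2686237   0.16195748] 0.0026286868722569527
len knob-top 0.18861928828345348 grip len 0.06657989675665135
axis [-0.21910282 -0.46669235  0.85685017] tilt 31.03526174726943 lean az -115.14912598972764
tip [ 0.60027041 -0.20509327  0.04336958] grip [ 0.56258473 -0.28536436  0.1907478 ]
A [ 0.37888685 -0.33090332  0.013     ] [ 0.20436796 -0.15180886  0.016     ] 0.25008133079314604
B [0.1685733  0.17650028 0.013     ] [0.33088181 0.36345888 0.016     ]
A side [ 0.38635362 -0.32731845  0.013     ] [ 0.20559231 -0.16102544  0.016     ]
big [0.62550202 0.2076445  0.06      ]
b0 [0.50809138 0.24795179 0.054     ]
b1 [0.55183874 0.28353047 0.054     ]
b2 [0.59593371 0.27551653 0.054     ]
b3 [0.55743025 0.15917781 0.054     ]
hub [0.56938755 0.22120192 0.068     ]
plat [0.46964199 0.10361977 0.03      ]
plat [0.68288783 0.11432643 0.03      ]
plat [0.67074927 0.32728039 0.03      ]
plat [0.45460239 0.32038238 0.03      ]
```

```bash
cat >> h.py <<'E'
def Rq(q): return R.from_quat([q[1],q[2],q[3],q[0]])
def toolR(axis,yaz=None):
    "tool z = -axis (stick up axis); tool y horizontal-ish chosen perpendicular; x away from lean"
    a=np.array(axis)/np.linalg.norm(axis);z=-a
    y=np.cross(z,[0,0,1]);y/=np.linalg.norm(y)
    x=np.cross(y,z); return np.array([x,y,z]).T
E
python3 - <<'E'
from h import *
o=env.observe()
Rc=Rq(o['eef_rot']); ax=np.array([-.219,-.4667,.8569])
T=toolR(ax); print(T.round(3))
dr=(R.from_matrix(T)*Rc.inv()).as_rotvec(); print("rotvec",dr.round(3),np.degrees(np.linalg.norm(dr)))
print("trans to pregrasp", np.array([.545,-.323,.26])-o['tcp_pos'])
# bowl details
def SB(u,v): return (270+u/3.3,120+v/3.3)
c=np.array([.5695,.2185])
# rim check overlay
im=cv2.imread("pics/scene0.png"); big=cv2.resize(im[120:300,270:450],None,fx=3.3,fy=3.3,interpolation=cv2.INTER_CUBIC)
def pl(p,col):
    u,v=proj('scene',p);cv2.circle(big,(int((u-270)*3.3),int((v-120)*3.3)),1,col,-1)
for t in np.linspace(0,2*np.pi,120):
    d=np.array([np.cos(t),np.sin(t)])
    pl([*(c+d*.094),.075],(0,255,0));pl([*(c+d*.036),.068],(0,0,255))
cv2.imwrite("pics/bowl_chk.png",big)
for p in [(200,478),(278,480),(203,517),(283,515)]: print("handle",plane('scene',*SB(*p),.06)[:2]-c)
for n,p in [("pen",(246,225)),("tape",(247,300))]: print(n,plane('scene',*p,0.02))
E
```

```text
[[ 0.364  0.905  0.219]
 [ 0.776 -0.425  0.467]
 [ 0.516  0.    -0.857]]
rotvec [ 0.56   0.252 -1.681] 102.53933615172737
trans to pregrasp [ 0.35744065 -0.97094766  0.03810487]
handle [ 0.08267257 -0.03197724]
handle [0.08737699 0.02216847]
handle [ 0.11590035 -0.03647336]
handle [0.11725078 0.01852848]
pen [0.4784694  0.00147309 0.02      ]
tape [ 0.70901699 -0.00905287  0.02      ]
```

View pics/bowl_chk.png

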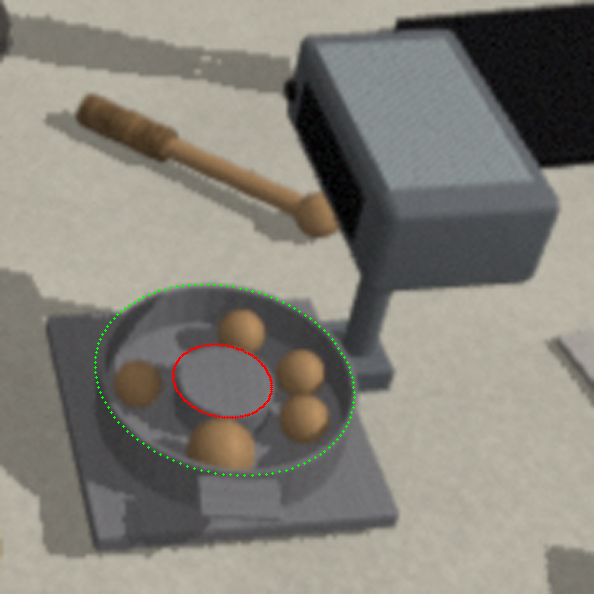

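Candidates for the stick: racked one, grip at scene (118,203); lying A, grip at about (138,195); lying B, grip at about (308,158). The racked stick fits. It measures 0.19 m from knob to top against 0.25 m for both decoys, slants 31.0°, and its tip is at z = 43 mm (42 given). The enlarged crop confirms it.

Call:
{"op": "drive_tool", "data": {"series": [{"translation":[0.0,-0.02,0.035],"delta_rot":[0,0,-0.1],"fingers":1},{"translation":[0.01,-0.04,0.065],"delta_rot":[0,0,-0.2],"fingers":1},{"translation":[0.03,-0.065,0.09],"delta_rot":[0,0,-0.3],"fingers":1},{"translation":[0.045,-0.1,0.11],"delta_rot":[0,0,-0.4],"fingers":1},{"translation":[0.06,-0.135,0.13],"delta_rot":[0,0,-0.5],"fingers":1},{"translation":[0.075,-0.17,0.145],"delta_rot":[0,0,-0.6],"fingers":1},{"translation":[0.09,-0.205,0.16],"delta_rot":[0,0,-0.7],"fingers":1},{"translation":[0.105,-0.24,0.17],"delta_rot":[0,0,-0.8],"fingers":1}]}}

```text
clock: 0.82
tcp_pos: [0.2933, 0.4068, 0.394]
eef_rot: [-0.0, 0.517, 0.856, 0.001]
ft_force: [0.8, 0.5, 0.5]
gripper_width: 0.0875
```

Call:
{"op": "drive_tool", "data": {"series": [{"translation":[0.018,-0.037,0.002],"delta_rot":[0,0,-0.11],"fingers":1},{"translation":[0.036,-0.074,0.004],"delta_rot":[0,0,-0.22],"fingers":1},{"translation":[0.054,-0.111,0.006],"delta_rot":[0,0,-0.33],"fingers":1},{"translation":[0.072,-0.148,0.006],"delta_rot":[0,0,-0.44],"fingers":1},{"translation":[0.09,-0.185,0.006],"delta_rot":[0,0,-0.55],"fingers":1},{"translation":[0.108,-0.222,0.006],"delta_rot":[0,0,-0.66],"fingers":1},{"translation":[0.126,-0.259,0.006],"delta_rot":[0,0,-0.77],"fingers":1},{"translation":[0.144,-0.296,0.006],"delta_rot":[0,0,-0.88],"fingers":1}]}}

```text
clock: 1.48
tcp_pos: [0.4369, 0.1102, 0.3987]
eef_rot: [-0.0, 0.832, 0.554, 0.0]
ft_force: [0.9, 0.5, 0.9]
gripper_width: 0.0878
```

Call:
{"op": "drive_tool", "data": {"series": [{"translation":[0.01,-0.04,-0.002],"delta_rot":[0,0,0],"fingers":1},{"translation":[0.02,-0.08,-0.005],"delta_rot":[0.05,-0.02,0],"fingers":1},{"translation":[0.03,-0.12,-0.01],"delta_rot":[0.1,-0.05,0],"fingers":1},{"translation":[0.04,-0.16,-0.015],"delta_rot":[0.15,-0.07,0],"fingers":1},{"translation":[0.05,-0.2,-0.02],"delta_rot":[0.2,-0.09,0],"fingers":1},{"translation":[0.06,-0.24,-0.025],"delta_rot":[0.25,-0.11,0],"fingers":1},{"translation":[0.07,-0.28,-0.03],"delta_rot":[0.3,-0.14,0],"fingers":1},{"translation":[0.08,-0.32,-0.03],"delta_rot":[0.34,-0.16,0],"fingers":1}]}}

```text
clock: 2.15
tcp_pos: [0.5103, -0.1817, 0.3698]
eef_rot: [-0.095, 0.816, 0.547, 0.157]
ft_force: [-0.2, 1.2, 1.2]
gripper_width: 0.0877
```

```bash
cat >> h.py <<'E'
def go(target,T=None):
    o=env.observe();print("clock",round(o['clock'],2),"dpos",(np.array(target)-o['tcp_pos']).round(4))
    if T is not None:
        d=(R.from_matrix(T)*Rq(o['eef_rot']).inv()).as_rotvec();print("drot",d.round(3),"deg",np.degrees(np.linalg.norm(d)).round(1))
    return o
AX=np.array([-.219,-.4667,.8569])
E
python3 - <<'E'
from h import *
go([.54,-.333,.277],toolR(AX))
E
```

```text
clock 2.15 dpos [ 0.0297 -0.1513 -0.0928]
drot [ 0.164 -0.054 -0.044] deg 10.2
```

Call:
{"op": "drive_tool", "data": {"series": [{"translation":[0.006,-0.036,-0.01],"delta_rot":[0.04,-0.014,-0.01],"fingers":1},{"translation":[0.012,-0.07,-0.025],"delta_rot":[0.08,-0.028,-0.022],"fingers":1},{"translation":[0.018,-0.1,-0.045],"delta_rot":[0.12,-0.04,-0.033],"fingers":1},{"translation":[0.025,-0.13,-0.065],"delta_rot":[0.164,-0.054,-0.044],"fingers":1},{"translation":[0.03,-0.151,-0.093],"delta_rot":[0.164,-0.054,-0.044],"fingers":1},{"translation":[0.03,-0.151,-0.093],"delta_rot":[0.164,-0.054,-0.044],"fingers":1},{"translation":[0.03,-0.151,-0.093],"delta_rot":[0.164,-0.054,-0.044],"fingers":1}]}}

```text
clock: 2.73
tcp_pos: [0.5391, -0.3326, 0.2745]
eef_rot: [-0.145, 0.815, 0.515, 0.223]
ft_force: [0.4, -0.6, 0.8]
gripper_width: 0.0877
```

```bash
python3 - <<'E'
from h import *
o=go([.5667,-.2765,.1745],toolR(AX)); print(o['qpos'].round(2))
for n in ["scene","side","wrist"]:
    cv2.imwrite(f"pics/{n}1.png",env.get_image(n)[:,:,::-1])
a=cv2.imread("pics/scene1.png")[120:300,40:220];b=cv2.imread("pics/side1.png")[50:230,100:280]
cv2.imwrite("pics/pre1.png",cv2.resize(np.hstack([a,b]),None,fx=2.2,fy=2.2,interpolation=cv2.INTER_CUBIC))
# predicted wrist pixel of grip top, centre, knob
c=env.camera_params('wrist');T=np.array(c['T_tool_cam']);Rt=Rq(o['eef_rot']).as_matrix()
k=np.array([.5968,-.2126,.0571])
for s in (.194,.156,.119,0):
    p=k+AX*s; q=np.linalg.inv(T)@np.append(Rt.T@(p-o['tcp_pos']),1); print(s,c['fx']*q[0]/q[2]+c['cx'],c['fy']*q[1]/q[2]+c['cy'])
E
```

```text
clock 2.73 dpos [ 0.0276  0.0561 -0.1   ]
drot [ 0.001 -0.008  0.003] deg 0.5
[ 0.13  0.63  0.91  1.59 -0.92  1.56  0.79]
0.194 252.55230649259062 198.53617901436436
0.156 252.49766348010718 186.34832315058622
0.119 252.45686858823498 177.24922265230057
0 252.372124415202 158.34745059987262
```

View pics/pre1.png

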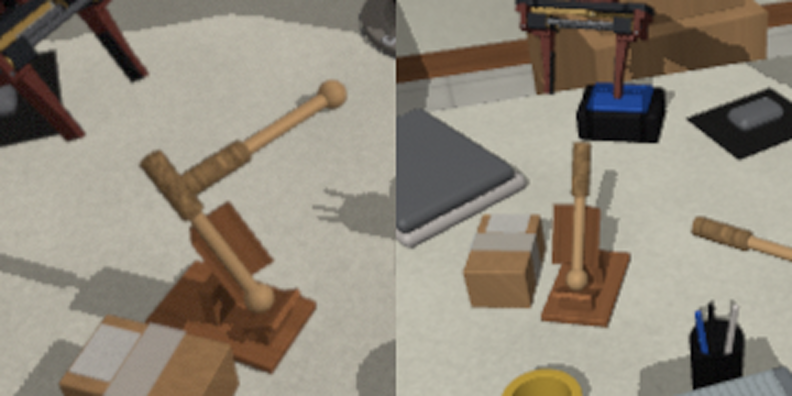

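View pics/wrist1.png

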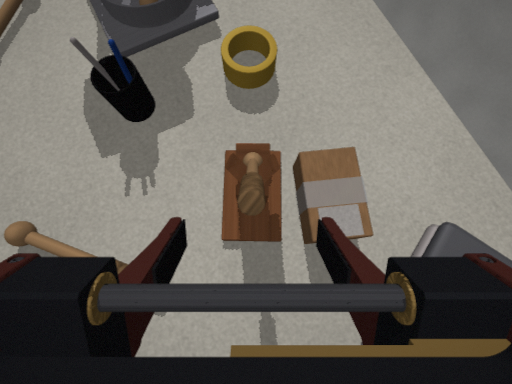

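The wrist view shows the racked stick centred between the jaws, knob at (254,157) against a predicted (252,158) and grip top at about (251,204). The aim holds to a few mm.

Call:
{"op": "drive_tool", "data": {"series": [{"translation":[0.007,0.014,-0.025],"delta_rot":[0,-0.008,0],"fingers":1},{"translation":[0.013,0.027,-0.05],"delta_rot":[0,-0.008,0],"fingers":1},{"translation":[0.018,0.038,-0.07],"delta_rot":[0,-0.008,0],"fingers":1},{"translation":[0.023,0.047,-0.086],"delta_rot":[0,-0.008,0],"fingers":1},{"translation":[0.026,0.053,-0.097],"delta_rot":[0,-0.008,0],"fingers":1},{"translation":[0.0265,0.0545,-0.1],"delta_rot":[0,-0.008,0],"fingers":1},{"translation":[0.0265,0.0545,-0.1],"delta_rot":[0,-0.008,0],"fingers":1}]}}

```text
clock: 3.47
tcp_pos: [0.567, -0.2762, 0.1775]
eef_rot: [-0.141, 0.813, 0.518, 0.227]
ft_force: [0.1, -0.4, -0.0]
gripper_width: 0.0881
```

```bash
python3 - <<'E'
from h import *
o=go([.5657,-.278,.1735],toolR(AX)); print(o['ft_force'])
for n in ["scene","side"]:
    cv2.imwrite(f"pics/{n}2.png",env.get_image(n)[:,:,::-1])
a=cv2.imread("pics/scene2.png")[120:300,40:220];b=cv2.imread("pics/side2.png")[50:230,100:280]
cv2.imwrite("pics/pre2.png",cv2.resize(np.hstack([a,b]),None,fx=2.2,fy=2.2,interpolation=cv2.INTER_CUBIC))
E
```

```text
clock 3.47 dpos [-0.0013 -0.0018 -0.004 ]
drot [ 0.003  0.005 -0.001] deg 0.3
[ 0.0504772  -0.39286391 -0.01030414]
```

View pics/pre2.png

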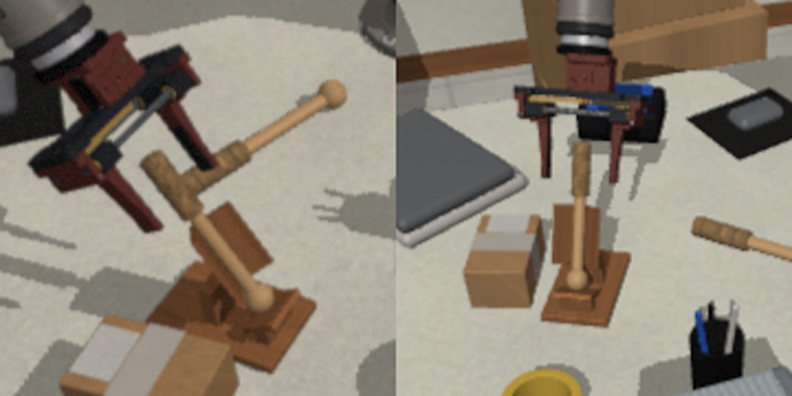

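The fingers straddle the grip: tips at crop (155,228) and (212,165), with the grip at (170,185) between them in both views. Closing now.

Call:
{"op": "drive_tool", "data": {"series": [{"translation":[0,0,-0.003],"delta_rot":[0,0,0],"fingers":0.6},{"translation":[0,0,-0.003],"delta_rot":[0,0,0],"fingers":0.4},{"translation":[0,0,-0.003],"delta_rot":[0,0,0],"fingers":0.3},{"translation":[0,0,-0.003],"delta_rot":[0,0,0],"fingers":0.2},{"translation":[0,0,-0.003],"delta_rot":[0,0,0],"fingers":0.1},{"translation":[0,0,-0.003],"delta_rot":[0,0,0],"fingers":0},{"translation":[0,0,-0.003],"delta_rot":[0,0,0],"fingers":0},{"translation":[0,0,-0.003],"delta_rot":[0,0,0],"fingers":0}]}}

```text
clock: 4.23
tcp_pos: [0.5665, -0.2774, 0.1738]
eef_rot: [-0.141, 0.813, 0.517, 0.227]
ft_force: [-0.7, -0.1, -0.5]
gripper_width: 0.0379
```

Call:
{"op": "drive_tool", "data": {"series": [{"translation":[0,0,0],"delta_rot":[0,0,0],"fingers":0},{"translation":[0,0,0],"delta_rot":[0,0,0],"fingers":0},{"translation":[0,0,0],"delta_rot":[0,0,0],"fingers":0},{"translation":[0,0,0],"delta_rot":[0,0,0],"fingers":0},{"translation":[0,0,0],"delta_rot":[0,0,0],"fingers":0}]}}

```text
clock: 4.65
tcp_pos: [0.5664, -0.2773, 0.1738]
eef_rot: [-0.141, 0.813, 0.517, 0.227]
ft_force: [-0.3, 0.5, 0.6]
gripper_width: 0.0257
```

```bash
cat >> h.py <<'E'
HOME=np.array([.5664,-.2773,.1738]); HQ=np.array([-.141,.813,.517,.227]); HR=Rq(HQ)
KT=HR.inv().apply(np.array([.5968,-.2126,.0571])-HOME)   # knob in tool frame
BC=np.array([.5695,.2195]); BYAW=np.radians(-4)
E
python3 - <<'E'
from h import *
print(KT)
E
```

```text
[ 0.00116563 -0.00065364  0.13684792]
```

Call:
{"op": "drive_tool", "data": {"series": [{"translation":[0,0,0.008],"delta_rot":[0,0,0],"fingers":0},{"translation":[0,0,0.02],"delta_rot":[0,0,0],"fingers":0},{"translation":[0,0,0.04],"delta_rot":[0,0,0],"fingers":0},{"translation":[0,0,0.065],"delta_rot":[0,0,0],"fingers":0},{"translation":[0,0,0.095],"delta_rot":[0,0,0],"fingers":0},{"translation":[0,0,0.12],"delta_rot":[0,0,0],"fingers":0},{"translation":[0,0,0.14],"delta_rot":[0,0,0],"fingers":0},{"translation":[0,0,0.15],"delta_rot":[0,0,0],"fingers":0}]}}

```text
clock: 5.32
tcp_pos: [0.5668, -0.2786, 0.328]
eef_rot: [-0.139, 0.813, 0.517, 0.228]
ft_force: [0.1, -0.3, -1.4]
gripper_width: 0.0256
```

```bash
python3 - <<'E'
from h import *
o=env.observe(); print(o['tcp_pos'],o['gripper_width'],o['ft_force'])
Rc=Rq(o['eef_rot']); kp=o['tcp_pos']+Rc.apply(KT); print("knob pred",kp, [proj(n,kp).round(1) for n in("scene","side")])
for n in ["scene","side"]:
    cv2.imwrite(f"pics/{n}3.png",env.get_image(n)[:,:,::-1])
a=cv2.imread("pics/scene3.png")[80:260,40:220];b=cv2.imread("pics/side3.png")[20:200,100:280]
cv2.imwrite("pics/pre3.png",cv2.resize(np.hstack([a,b]),None,fx=2.2,fy=2.2,interpolation=cv2.INTER_CUBIC))
E
```

```text
[ 0.56676908 -0.27859597  0.32797865] 0.02556620952282344 [ 0.07955258 -0.33818947 -1.43655001]
knob pred [ 0.59765158 -0.21422977  0.21122077] [array([147.5, 207.3]), array([176.4, 136.4])]
```

View pics/pre3.png

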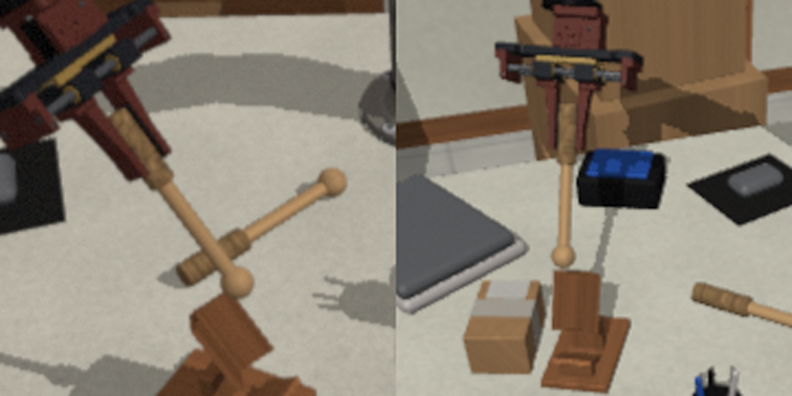

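```bash
cat >> h.py <<'E'
def axis(tilt,az): t,a=np.radians([tilt,az]);return np.array([np.sin(t)*np.cos(a),np.sin(t)*np.sin(a),np.cos(t)])
def tcp_for(knob,T): return np.array(knob)-T@KT
E
python3 - <<'E'
from h import *
T=toolR(axis(25,-86))
go(tcp_for([.6024,.1669,.19],T),T)
E
```

```text
clock 5.42 dpos [ 0.0404  0.3865 -0.0127]
drot [-0.102  0.028  0.509] deg 29.8
```

Call:
{"op": "drive_tool", "data": {"series": [{"translation":[0.004,0.025,0],"delta_rot":[-0.01,0.003,0.06],"fingers":0},{"translation":[0.008,0.06,0],"delta_rot":[-0.025,0.007,0.13],"fingers":0},{"translation":[0.014,0.1,0],"delta_rot":[-0.04,0.011,0.2],"fingers":0},{"translation":[0.018,0.14,0],"delta_rot":[-0.055,0.015,0.28],"fingers":0},{"translation":[0.022,0.18,0],"delta_rot":[-0.07,0.02,0.36],"fingers":0},{"translation":[0.026,0.22,0],"delta_rot":[-0.085,0.024,0.44],"fingers":0},{"translation":[0.03,0.26,0],"delta_rot":[-0.102,0.028,0.509],"fingers":0},{"translation":[0.034,0.295,0],"delta_rot":[-0.102,0.028,0.509],"fingers":0}]}}

```text
clock: 6.08
tcp_pos: [0.6005, 0.0222, 0.3223]
eef_rot: [-0.161, 0.663, 0.716, 0.145]
ft_force: [1.4, 0.4, -0.2]
gripper_width: 0.0254
```

Call:
{"op": "drive_tool", "data": {"series": [{"translation":[0.002,0.03,0],"delta_rot":[0,0,0],"fingers":0},{"translation":[0.004,0.06,0],"delta_rot":[0,0,0],"fingers":0},{"translation":[0.006,0.08,0],"delta_rot":[0,0,0],"fingers":0},{"translation":[0.006,0.09,0],"delta_rot":[0,0,0],"fingers":0},{"translation":[0.006,0.09,0],"delta_rot":[0,0,0],"fingers":0},{"translation":[0.006,0.09,0],"delta_rot":[0,0,0],"fingers":0}]}}

```text
clock: 6.58
tcp_pos: [0.606, 0.1068, 0.323]
eef_rot: [-0.16, 0.666, 0.714, 0.146]
ft_force: [-0.1, -1.2, -0.5]
gripper_width: 0.0253
```

```bash
cat >> h.py <<'E'
def snap(i,box=(120,300,260,440),fx=3.3,extra=()):
    o=env.observe();Rc=Rq(o['eef_rot']);kp=o['tcp_pos']+Rc.apply(KT)
    rel=kp[:2]-BC
    print("clock",round(o['clock'],2),"knob",kp.round(4),"r",np.hypot(*rel).round(4),"az",np.degrees(np.arctan2(rel[1],rel[0])).round(1),"F",o['ft_force'].round(1),"q",o['qpos'].round(2))
    im=env.get_image("scene")[:,:,::-1].copy();cv2.imwrite(f"pics/scene_{i}.png",im)
    a=im[box[0]:box[1],box[2]:box[3]];big=cv2.resize(a,None,fx=fx,fy=fx,interpolation=cv2.INTER_CUBIC)
    u,v=proj("scene",kp);cv2.drawMarker(big,(int((u-box[2])*fx),int((v-box[0])*fx)),(0,0,255),cv2.MARKER_CROSS,12,1)
    cv2.imwrite(f"pics/z_{i}.png",big); return o,kp
E
python3 - <<'E'
from h import *
snap(4,(60,300,220,440),2.4)
T=toolR(axis(25,-86))
go(tcp_for([.6024,.1669,.19],T),T)
cv2.imwrite("pics/side4.png",env.get_image("side")[:,:,::-1])
E
```

```text
clock 6.58 knob [0.6007 0.1654 0.1994] r 0.0625 az -60.1 F [-0.1 -1.2 -0.5] q [-0.65  0.42  0.83  1.65 -0.74  1.38  0.44]
clock 6.63 dpos [ 0.0009  0.0026 -0.0098]
drot [ 0.001 -0.004  0.002] deg 0.3
```

View pics/z_4.png

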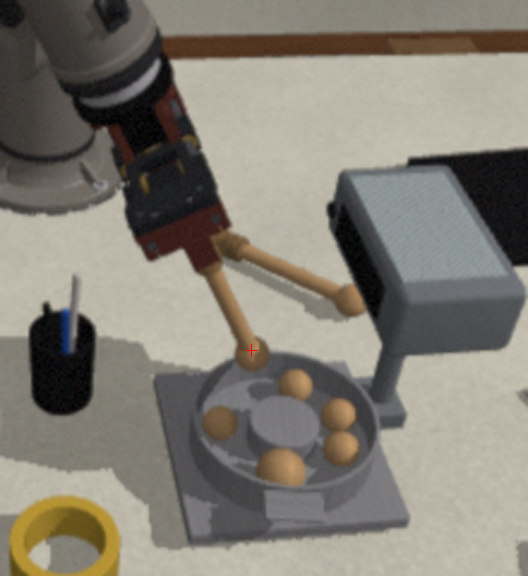

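View pics/side4.png

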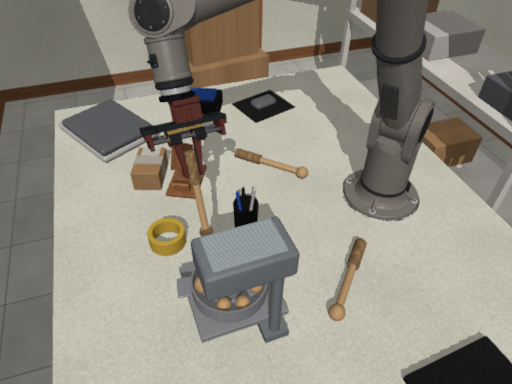

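Knob found at crop (251,350), right on its predicted mark and above the gap between the big ball (280,470) and the small ball (220,423). Descending.

Call:
{"op": "drive_tool", "data": {"series": [{"translation":[0.001,0.002,-0.015],"delta_rot":[0,0,0],"fingers":0},{"translation":[0.001,0.002,-0.035],"delta_rot":[0,0,0],"fingers":0},{"translation":[0.001,0.002,-0.055],"delta_rot":[0,0,0],"fingers":0},{"translation":[0.001,0.002,-0.075],"delta_rot":[0,0,0],"fingers":0},{"translation":[0.001,0.002,-0.09],"delta_rot":[0,0,0],"fingers":0},{"translation":[0.001,0.002,-0.095],"delta_rot":[0,0,0],"fingers":0},{"translation":[0.001,0.002,-0.095],"delta_rot":[0,0,0],"fingers":0}]}}

```text
clock: 7.27
tcp_pos: [0.6067, 0.1089, 0.2271]
eef_rot: [-0.16, 0.667, 0.713, 0.145]
ft_force: [-0.1, -0.8, -0.5]
gripper_width: 0.0257
```

```bash
python3 - <<'E'
from h import *
snap(5)
E
```

```text
clock 7.27 knob [0.6013 0.1676 0.1036] r 0.0609 az -58.6 F [-0.1 -0.8 -0.5] q [-0.61  0.51  0.78  1.76 -0.83  1.25  0.57]
```

View pics/z_5.png

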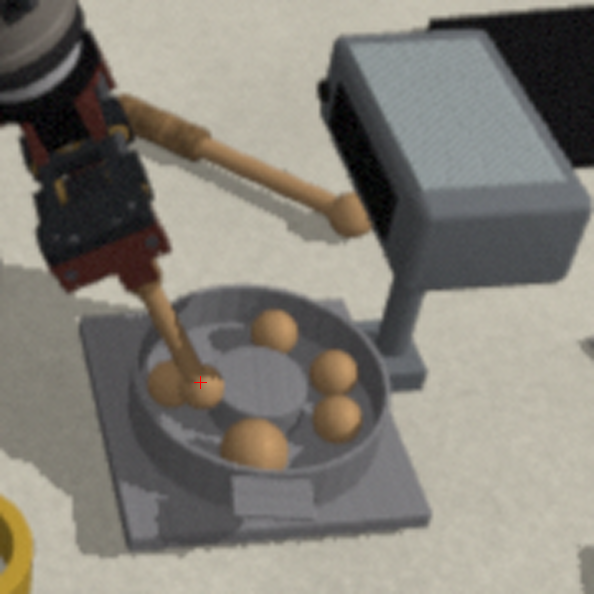

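Call:
{"op": "drive_tool", "data": {"series": [{"translation":[0.001,-0.001,-0.012],"delta_rot":[0,0,0],"fingers":0},{"translation":[0.001,-0.001,-0.024],"delta_rot":[0,0,0],"fingers":0},{"translation":[0.001,-0.001,-0.035],"delta_rot":[0,0,0],"fingers":0},{"translation":[0.001,-0.001,-0.042],"delta_rot":[0,0,0],"fingers":0},{"translation":[0.001,-0.001,-0.046],"delta_rot":[0,0,0],"fingers":0},{"translation":[0.001,-0.001,-0.046],"delta_rot":[0,0,0],"fingers":0}]}}

```text
clock: 7.82
tcp_pos: [0.6078, 0.1087, 0.1816]
eef_rot: [-0.16, 0.666, 0.714, 0.146]
ft_force: [-0.4, -0.0, -0.9]
gripper_width: 0.0256
```

```bash
python3 - <<'E'
from h import *
snap(6)
E
```

```text
clock 7.82 knob [0.6024 0.1674 0.0581] r 0.0616 az -57.7 F [-0.4 -0.  -0.9] q [-0.58  0.56  0.75  1.8  -0.88  1.19  0.63]
```

View pics/z_6.png

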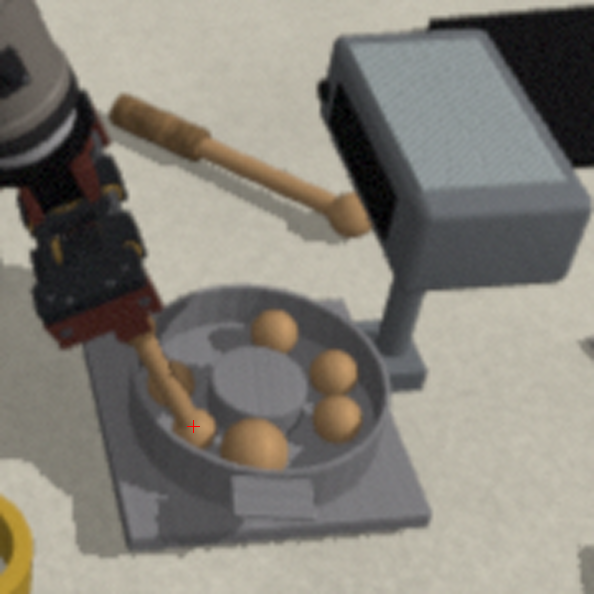

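```bash
cat >> h.py <<'E'
def arc(azs,r=.062,z=.058,T=toolR(axis(25,-86)),n=None):
    o=env.observe();kp=o['tcp_pos']+Rq(o['eef_rot']).apply(KT)
    rel=kp[:2]-BC;print("knob r",np.hypot(*rel).round(4),"az",np.degrees(np.arctan2(rel[1],rel[0])).round(1),"z",kp[2].round(4))
    for i,a in enumerate(azs):
        rr=r(a) if callable(r) else r
        p=tcp_for([*(BC+rr*np.array([np.cos(np.radians(a)),np.sin(np.radians(a))])),z],T)
        print(a,(p-o['tcp_pos']).round(4).tolist())
    d=(R.from_matrix(T)*Rq(o['eef_rot']).inv()).as_rotvec();print("drot",d.round(3))
E
python3 - <<'E'
from h import *
arc([-56,-52,-48,-44,-39,-34,-29,-24])
E
```

```text
knob r 0.062 az -57.4 z 0.0588
-56 [0.0007, 0.0008, -0.0008]
-52 [0.0042, 0.0033, -0.0008]
-48 [0.0075, 0.0061, -0.0008]
-44 [0.0106, 0.0091, -0.0008]
-39 [0.0142, 0.0132, -0.0008]
-34 [0.0174, 0.0175, -0.0008]
-29 [0.0202, 0.0221, -0.0008]
-24 [0.0226, 0.027, -0.0008]
drot [ 0.    -0.004 -0.   ]
```

Call:
{"op": "drive_tool", "data": {"series": [{"translation":[0.001,0.001,0],"delta_rot":[0,0,0],"fingers":0},{"translation":[0.004,0.003,0],"delta_rot":[0,0,0],"fingers":0},{"translation":[0.0075,0.006,0],"delta_rot":[0,0,0],"fingers":0},{"translation":[0.0105,0.009,0],"delta_rot":[0,0,0],"fingers":0},{"translation":[0.014,0.013,0],"delta_rot":[0,0,0],"fingers":0},{"translation":[0.0175,0.0175,0],"delta_rot":[0,0,0],"fingers":0},{"translation":[0.02,0.022,0],"delta_rot":[0,0,0],"fingers":0},{"translation":[0.0225,0.027,0],"delta_rot":[0,0,0],"fingers":0}]}}

```text
clock: 8.53
tcp_pos: [0.6313, 0.1362, 0.1828]
eef_rot: [-0.16, 0.666, 0.714, 0.146]
ft_force: [0.5, 0.5, -0.1]
gripper_width: 0.0256
```

```bash
python3 - <<'E'
from h import *
snap(7)
arc([-19,-14,-9,-4,1,6,11,16])
E
```

```text
clock 8.53 knob [0.6261 0.1949 0.0593] r 0.0617 az -23.5 F [ 0.5  0.5 -0.1] q [-0.6   0.6   0.73  1.74 -0.9   1.2   0.59]
knob r 0.0612 az -22.1 z 0.0593
-19 [0.0014, 0.0029, -0.0012]
-14 [0.0029, 0.0081, -0.0012]
-9 [0.004, 0.0134, -0.0012]
-4 [0.0046, 0.0188, -0.0012]
1 [0.0047, 0.0242, -0.0012]
6 [0.0044, 0.0296, -0.0012]
11 [0.0036, 0.035, -0.0012]
16 [0.0023, 0.0402, -0.0012]
drot [-0.001 -0.003 -0.002]
```

View pics/z_7.png

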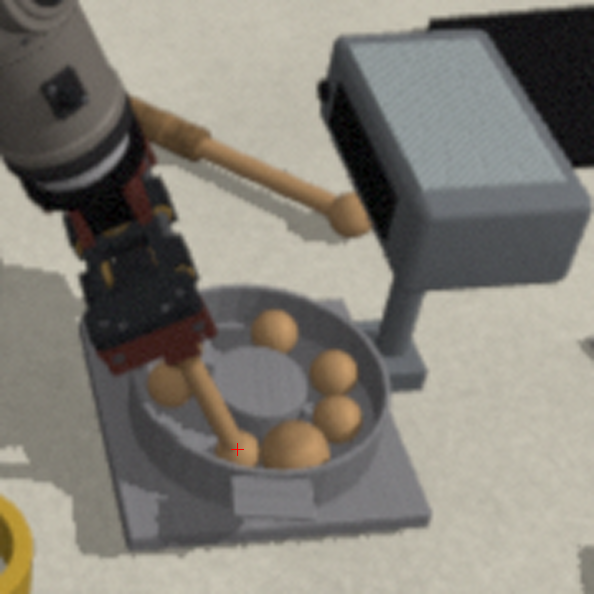

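The big ball has moved to crop (297,447), pushed by the knob at (238,450). The others are undisturbed, so I'm continuing.

Call:
{"op": "drive_tool", "data": {"series": [{"translation":[0.0015,0.003,-0.001],"delta_rot":[0,0,0],"fingers":0},{"translation":[0.003,0.008,-0.001],"delta_rot":[0,0,0],"fingers":0},{"translation":[0.004,0.0135,-0.001],"delta_rot":[0,0,0],"fingers":0},{"translation":[0.0045,0.019,-0.001],"delta_rot":[0,0,0],"fingers":0},{"translation":[0.0045,0.024,-0.001],"delta_rot":[0,0,0],"fingers":0},{"translation":[0.0045,0.0295,-0.001],"delta_rot":[0,0,0],"fingers":0},{"translation":[0.0035,0.035,-0.001],"delta_rot":[0,0,0],"fingers":0},{"translation":[0.002,0.04,-0.001],"delta_rot":[0,0,0],"fingers":0}]}}

```text
clock: 9.25
tcp_pos: [0.6328, 0.1763, 0.1818]
eef_rot: [-0.16, 0.666, 0.714, 0.146]
ft_force: [0.2, -0.5, 0.1]
gripper_width: 0.0257
```

```bash
python3 - <<'E'
from h import *
snap(8)
arc([20,25,30,35,40,45,50,55])
E
```

```text
clock 9.25 knob [0.6276 0.235  0.0583] r 0.0602 az 15.0 F [ 0.2 -0.5  0.1] q [-0.65  0.6   0.72  1.73 -0.91  1.17  0.53]
knob r 0.0599 az 16.5 z 0.0584
20 [0.0002, 0.0043, -0.0003]
25 [-0.0019, 0.0093, -0.0003]
30 [-0.0044, 0.0141, -0.0003]
35 [-0.0073, 0.0187, -0.0003]
40 [-0.0106, 0.023, -0.0003]
45 [-0.0142, 0.027, -0.0003]
50 [-0.0182, 0.0306, -0.0003]
55 [-0.0225, 0.0339, -0.0003]
drot [-0.001 -0.004 -0.002]
```

View pics/z_8.png

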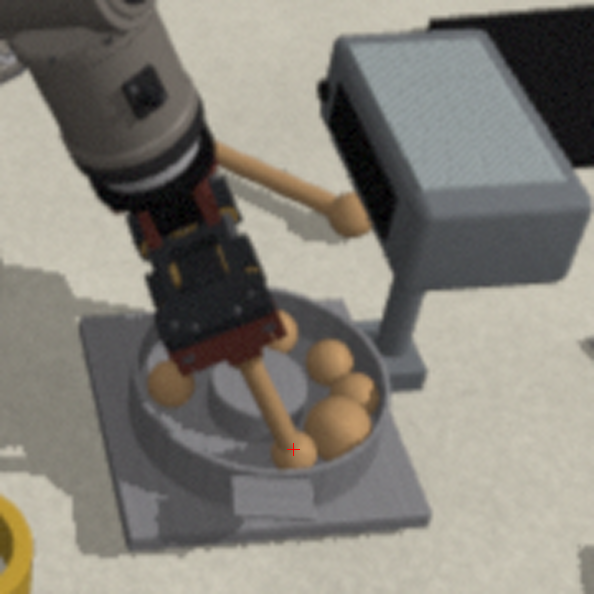

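The big ball is at (338,428) and starting to push two small balls at (355,392) and (330,360).

Call:
{"op": "drive_tool", "data": {"series": [{"translation":[0.0005,0.004,0],"delta_rot":[0,0,0],"fingers":0},{"translation":[-0.002,0.009,0],"delta_rot":[0,0,0],"fingers":0},{"translation":[-0.0045,0.014,0],"delta_rot":[0,0,0],"fingers":0},{"translation":[-0.0075,0.0185,0],"delta_rot":[0,0,0],"fingers":0},{"translation":[-0.0105,0.023,0],"delta_rot":[0,0,0],"fingers":0},{"translation":[-0.014,0.027,0],"delta_rot":[0,0,0],"fingers":0},{"translation":[-0.018,0.0305,0],"delta_rot":[0,0,0],"fingers":0},{"translation":[-0.0225,0.034,0],"delta_rot":[0,0,0],"fingers":0}]}}

```text
clock: 9.97
tcp_pos: [0.6101, 0.2099, 0.1818]
eef_rot: [-0.16, 0.666, 0.714, 0.146]
ft_force: [-0.5, 0.2, -0.4]
gripper_width: 0.0257
```

```bash
python3 - <<'E'
from h import *
snap(9)
arc([60,65,70,75,80,85,90,95])
E
```

```text
clock 9.97 knob [0.6049 0.2686 0.0583] r 0.0605 az 54.2 F [-0.5  0.2 -0.4] q [-0.72  0.56  0.72  1.78 -0.92  1.13  0.49]
knob r 0.0607 az 55.7 z 0.0583
60 [-0.0038, 0.0036, -0.0003]
65 [-0.0086, 0.0061, -0.0003]
70 [-0.0136, 0.0082, -0.0003]
75 [-0.0188, 0.0098, -0.0003]
80 [-0.0241, 0.011, -0.0003]
85 [-0.0294, 0.0117, -0.0003]
90 [-0.0348, 0.012, -0.0003]
95 [-0.0402, 0.0117, -0.0003]
drot [-0.001 -0.005 -0.001]
```

View pics/z_9.png

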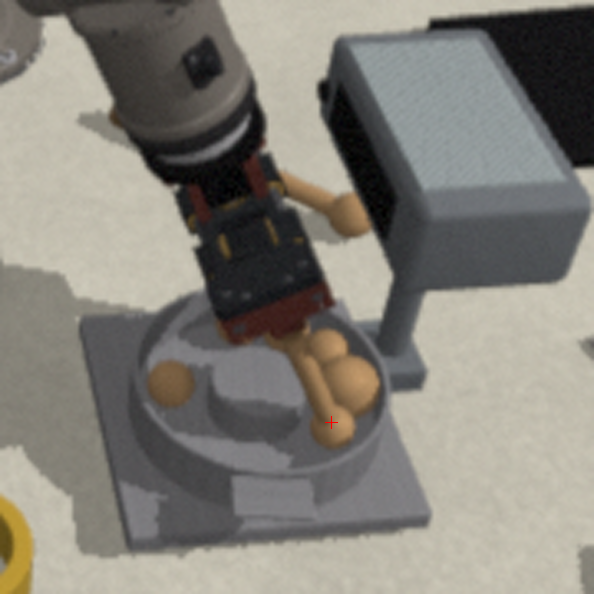

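Call:
{"op": "drive_tool", "data": {"series": [{"translation":[-0.0035,0.0035,0],"delta_rot":[0,0,0],"fingers":0},{"translation":[-0.0085,0.006,0],"delta_rot":[0,0,0],"fingers":0},{"translation":[-0.0135,0.008,0],"delta_rot":[0,0,0],"fingers":0},{"translation":[-0.019,0.01,0],"delta_rot":[0,0,0],"fingers":0},{"translation":[-0.024,0.011,0],"delta_rot":[0,0,0],"fingers":0},{"translation":[-0.0295,0.0115,0],"delta_rot":[0,0,0],"fingers":0},{"translation":[-0.035,0.012,0],"delta_rot":[0,0,0],"fingers":0},{"translation":[-0.04,0.0115,0],"delta_rot":[0,0,0],"fingers":0}]}}

```text
clock: 10.68
tcp_pos: [0.5698, 0.2212, 0.1819]
eef_rot: [-0.16, 0.666, 0.714, 0.146]
ft_force: [-0.6, 0.8, -0.5]
gripper_width: 0.0257
```

```bash
python3 - <<'E'
from h import *
snap(10)
arc([100,105,110,115,120,125,130,135])
cv2.imwrite("pics/side10.png",cv2.resize(env.get_image("side")[160:370,120:340,::-1],None,fx=2.7,fy=2.7))
E
```

```text
clock 10.68 knob [0.5646 0.2799 0.0584] r 0.0606 az 94.7 F [-0.6  0.8 -0.5] q [-0.79  0.5   0.73  1.88 -0.9   1.08  0.48]
knob r 0.0605 az 95.6 z 0.0583
100 [-0.0055, 0.0009, -0.0003]
105 [-0.0108, -0.0003, -0.0003]
110 [-0.0159, -0.0019, -0.0003]
115 [-0.0209, -0.004, -0.0003]
120 [-0.0257, -0.0065, -0.0003]
125 [-0.0303, -0.0094, -0.0003]
130 [-0.0346, -0.0127, -0.0003]
135 [-0.0386, -0.0163, -0.0003]
drot [-0.    -0.005 -0.   ]
```

View pics/z_10.png

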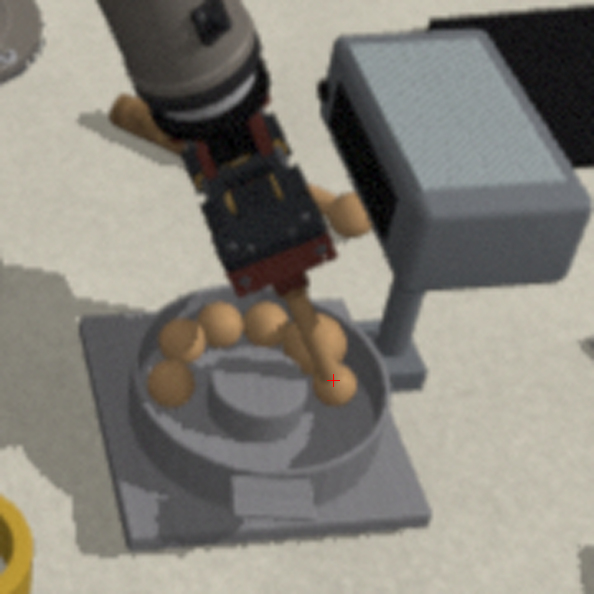

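View pics/side10.png

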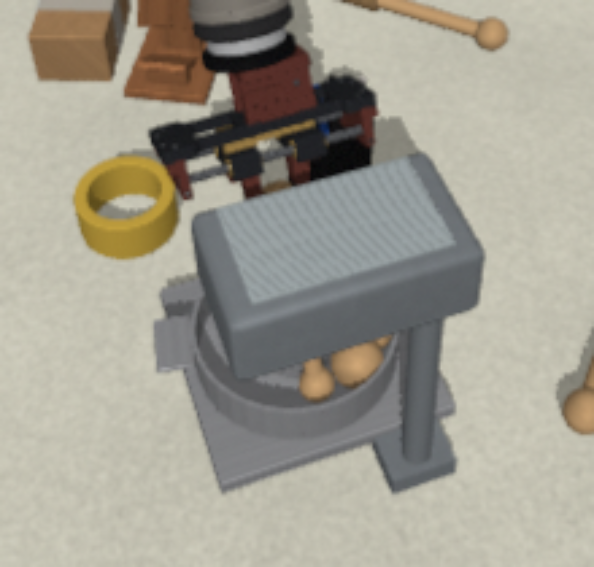

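Side view: gripper well clear of the display, knob behind the big ball under the head. The four small balls form a train ahead of it.

Call:
{"op": "drive_tool", "data": {"series": [{"translation":[-0.0055,0.001,0],"delta_rot":[0,0,0],"fingers":0},{"translation":[-0.011,-0.0005,0],"delta_rot":[0,0,0],"fingers":0},{"translation":[-0.016,-0.002,0],"delta_rot":[0,0,0],"fingers":0},{"translation":[-0.021,-0.004,0],"delta_rot":[0,0,0],"fingers":0},{"translation":[-0.0255,-0.0065,0],"delta_rot":[0,0,0],"fingers":0},{"translation":[-0.0305,-0.0095,0],"delta_rot":[0,0,0],"fingers":0},{"translation":[-0.0345,-0.0125,0],"delta_rot":[0,0,0],"fingers":0},{"translation":[-0.0385,-0.0165,0],"delta_rot":[0,0,0],"fingers":0}]}}

```text
clock: 11.45
tcp_pos: [0.5315, 0.2044, 0.1819]
eef_rot: [-0.16, 0.666, 0.714, 0.147]
ft_force: [0.0, 0.5, -0.1]
gripper_width: 0.0255
```

```bash
python3 - <<'E'
from h import *
snap(11)
arc([140,145,150,155,160,165,170,175])
E
```

```text
clock 11.45 knob [0.5263 0.2631 0.0584] r 0.0614 az 134.7 F [ 0.   0.5 -0.1] q [-0.81  0.43  0.75  1.97 -0.88  1.04  0.5 ]
knob r 0.061 az 135.8 z 0.0583
140 [-0.0042, -0.0026, -0.0003]
145 [-0.0075, -0.0069, -0.0003]
150 [-0.0104, -0.0115, -0.0003]
155 [-0.0129, -0.0163, -0.0003]
160 [-0.015, -0.0213, -0.0003]
165 [-0.0166, -0.0264, -0.0003]
170 [-0.0178, -0.0317, -0.0003]
175 [-0.0185, -0.0371, -0.0003]
drot [ 0.    -0.004  0.001]
```

View pics/z_11.png

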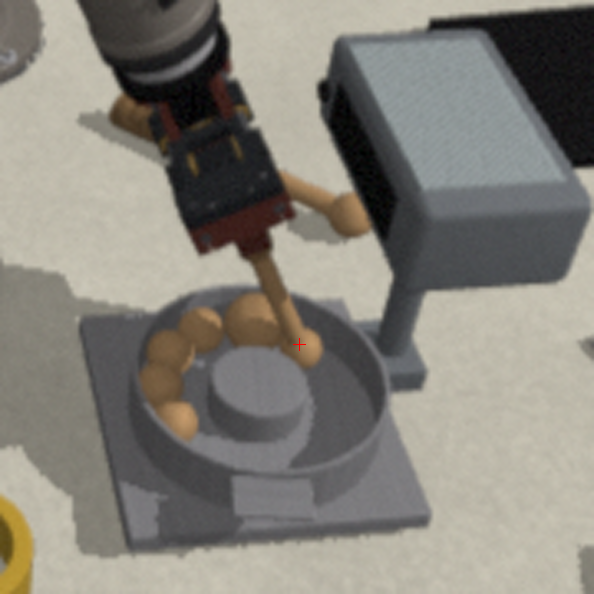

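Call:
{"op": "drive_tool", "data": {"series": [{"translation":[-0.004,-0.003,0],"delta_rot":[0,0,0],"fingers":0},{"translation":[-0.0075,-0.007,0],"delta_rot":[0,0,0],"fingers":0},{"translation":[-0.0105,-0.0115,0],"delta_rot":[0,0,0],"fingers":0},{"translation":[-0.013,-0.0165,0],"delta_rot":[0,0,0],"fingers":0},{"translation":[-0.015,-0.0215,0],"delta_rot":[0,0,0],"fingers":0},{"translation":[-0.0165,-0.0265,0],"delta_rot":[0,0,0],"fingers":0},{"translation":[-0.018,-0.032,0],"delta_rot":[0,0,0],"fingers":0},{"translation":[-0.0185,-0.037,0],"delta_rot":[0,0,0],"fingers":0}]}}

```text
clock: 12.17
tcp_pos: [0.5133, 0.167, 0.1818]
eef_rot: [-0.16, 0.666, 0.714, 0.146]
ft_force: [-0.9, 0.3, -0.9]
gripper_width: 0.0258
```

```bash
python3 - <<'E'
from h import *
snap(12)
arc([180,185,190,195,200,205,210,215])
E
```

```text
clock 12.17 knob [0.5081 0.2257 0.0583] r 0.0618 az 174.3 F [-0.9  0.3 -0.9] q [-0.78  0.4   0.77  2.02 -0.86  1.04  0.56]
knob r 0.0614 az 175.5 z 0.0582
180 [-0.0012, -0.0049, -0.0003]
185 [-0.0009, -0.0103, -0.0003]
190 [-0.0002, -0.0157, -0.0003]
195 [0.0009, -0.021, -0.0003]
200 [0.0026, -0.0261, -0.0003]
205 [0.0046, -0.0311, -0.0003]
210 [0.0071, -0.0359, -0.0003]
215 [0.01, -0.0405, -0.0003]
drot [ 0.001 -0.004  0.001]
```

View pics/z_12.png

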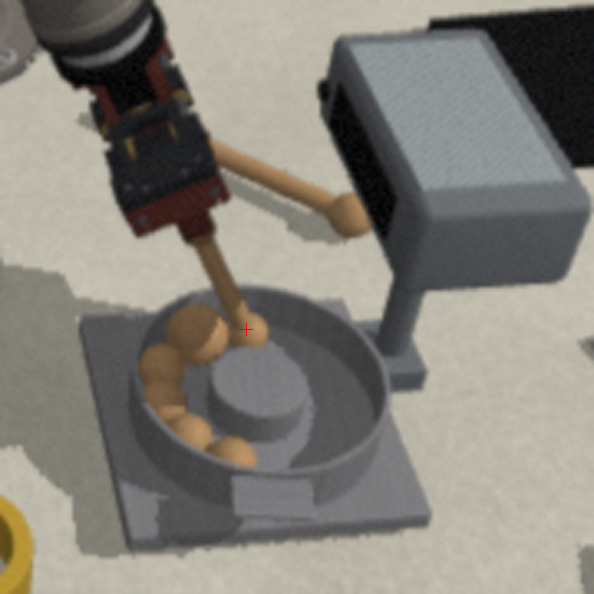

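Call:
{"op": "drive_tool", "data": {"series": [{"translation":[-0.001,-0.005,0],"delta_rot":[0,0,0],"fingers":0},{"translation":[-0.001,-0.0105,0],"delta_rot":[0,0,0],"fingers":0},{"translation":[0,-0.0155,0],"delta_rot":[0,0,0],"fingers":0},{"translation":[0.001,-0.021,0],"delta_rot":[0,0,0],"fingers":0},{"translation":[0.0025,-0.026,0],"delta_rot":[0,0,0],"fingers":0},{"translation":[0.0045,-0.031,0],"delta_rot":[0,0,0],"fingers":0},{"translation":[0.007,-0.036,0],"delta_rot":[0,0,0],"fingers":0},{"translation":[0.01,-0.0405,0],"delta_rot":[0,0,0],"fingers":0}]}}

```text
clock: 12.88
tcp_pos: [0.5237, 0.1265, 0.1818]
eef_rot: [-0.16, 0.666, 0.714, 0.146]
ft_force: [-0.3, -0.2, -0.6]
gripper_width: 0.0256
```

```bash
python3 - <<'E'
from h import *
snap(13)
arc([220,225,230,235,240,245,250,255])
E
```

```text
clock 12.88 knob [0.5185 0.1852 0.0583] r 0.0615 az -146.1 F [-0.3 -0.2 -0.6] q [-0.7   0.42  0.78  2.   -0.85  1.08  0.62]
knob r 0.0613 az -144.7 z 0.0583
220 [0.0022, -0.0045, -0.0003]
225 [0.0059, -0.0085, -0.0003]
230 [0.0099, -0.0122, -0.0003]
235 [0.0142, -0.0155, -0.0003]
240 [0.0187, -0.0184, -0.0003]
245 [0.0235, -0.0209, -0.0003]
250 [0.0285, -0.0229, -0.0003]
255 [0.0337, -0.0246, -0.0003]
drot [ 0.001 -0.003  0.001]
```

View pics/z_13.png

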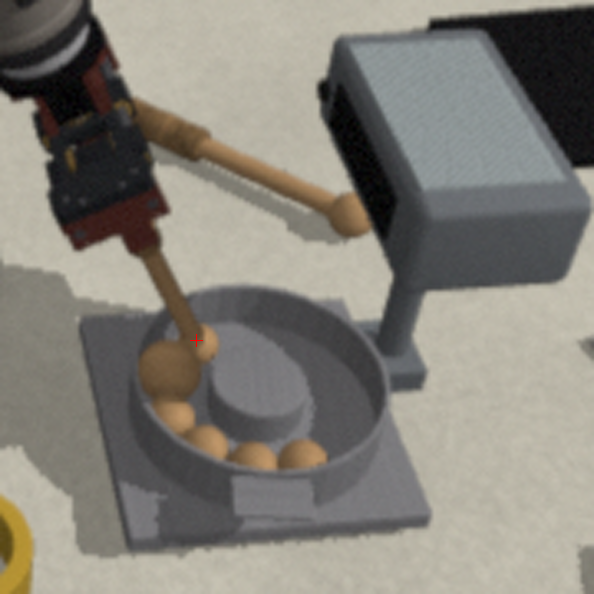

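Call:
{"op": "drive_tool", "data": {"series": [{"translation":[0.002,-0.005,0],"delta_rot":[0,0,0],"fingers":0},{"translation":[0.0055,-0.0095,0],"delta_rot":[0,0,0],"fingers":0},{"translation":[0.0095,-0.0135,0],"delta_rot":[0,0,0],"fingers":0},{"translation":[0.014,-0.017,0],"delta_rot":[0,0,0],"fingers":0},{"translation":[0.0185,-0.02,0],"delta_rot":[0,0,0],"fingers":0},{"translation":[0.0235,-0.0225,0],"delta_rot":[0,0,0],"fingers":0},{"translation":[0.0285,-0.025,0],"delta_rot":[0,0,0],"fingers":0},{"translation":[0.0335,-0.0265,0],"delta_rot":[0,0,0],"fingers":0}]}}

```text
clock: 13.6
tcp_pos: [0.5576, 0.1003, 0.1818]
eef_rot: [-0.159, 0.666, 0.714, 0.146]
ft_force: [0.4, -0.5, -0.6]
gripper_width: 0.0257
```

```bash
python3 - <<'E'
from h import *
snap(14)
arc([260,265,270,275,280,285,290,295,300,305])
E
```

```text
clock 13.6 knob [0.5524 0.1589 0.0583] r 0.0629 az -105.7 F [ 0.4 -0.5 -0.6] q [-0.62  0.48  0.77  1.92 -0.86  1.14  0.66]
knob r 0.0629 az -104.7 z 0.0583
260 [0.0049, -0.0003, -0.0003]
265 [0.0103, -0.0011, -0.0003]
270 [0.0157, -0.0013, -0.0003]
275 [0.0211, -0.0011, -0.0003]
280 [0.0265, -0.0003, -0.0003]
285 [0.0318, 0.0008, -0.0003]
290 [0.0369, 0.0024, -0.0003]
295 [0.0419, 0.0045, -0.0003]
300 [0.0467, 0.007, -0.0003]
305 [0.0513, 0.0099, -0.0003]
drot [ 0.001 -0.002  0.   ]
```

View pics/z_14.png

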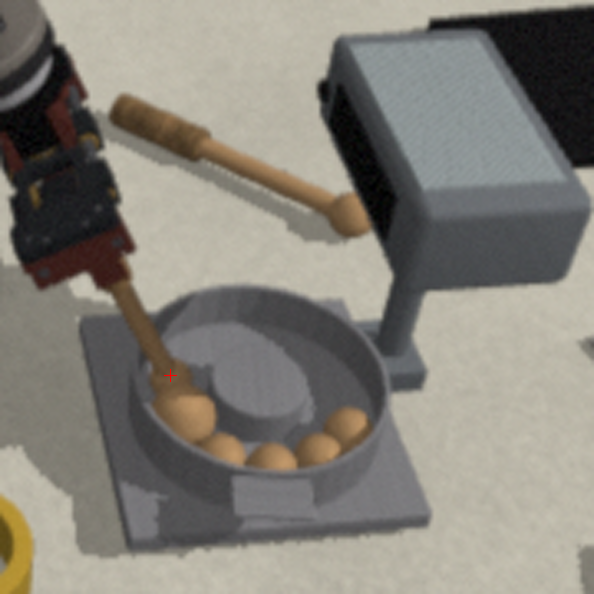

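The big ball is at (187,415), in the third quarter. Bringing it back round to the handle.

Call:
{"op": "drive_tool", "data": {"series": [{"translation":[0.005,-0.001,0],"delta_rot":[0,0,0],"fingers":0},{"translation":[0.0105,-0.002,0],"delta_rot":[0,0,0],"fingers":0},{"translation":[0.0155,-0.0025,0],"delta_rot":[0,0,0],"fingers":0},{"translation":[0.021,-0.002,0],"delta_rot":[0,0,0],"fingers":0},{"translation":[0.0265,-0.0015,0],"delta_rot":[0,0,0],"fingers":0},{"translation":[0.032,-0.0005,0],"delta_rot":[0,0,0],"fingers":0},{"translation":[0.037,0.0015,0],"delta_rot":[0,0,0],"fingers":0},{"translation":[0.042,0.0035,0],"delta_rot":[0,0,0],"fingers":0}]}}

```text
clock: 14.32
tcp_pos: [0.5995, 0.1043, 0.1818]
eef_rot: [-0.16, 0.666, 0.714, 0.146]
ft_force: [0.2, 0.5, -0.7]
gripper_width: 0.0259
```

```bash
python3 - <<'E'
from h import *
snap(15)
arc([300,305,310,315,320,325])
E
```

```text
clock 14.32 knob [0.5942 0.163  0.0583] r 0.0616 az -66.3 F [ 0.2  0.5 -0.7] q [-0.58  0.55  0.76  1.82 -0.88  1.19  0.65]
knob r 0.0614 az -65.3 z 0.0583
300 [0.0049, 0.002, -0.0003]
305 [0.0095, 0.005, -0.0003]
310 [0.0138, 0.0082, -0.0003]
315 [0.0178, 0.0119, -0.0003]
320 [0.0214, 0.0159, -0.0003]
325 [0.0247, 0.0202, -0.0003]
drot [-0.    -0.003 -0.001]
```

View pics/z_15.png

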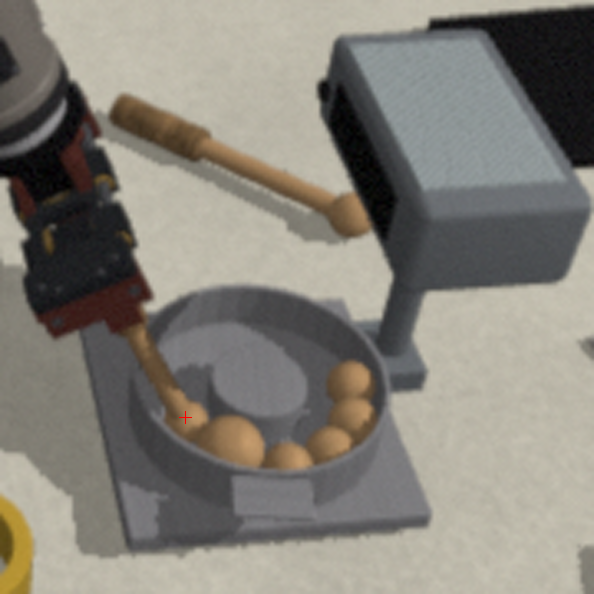

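Call:
{"op": "drive_tool", "data": {"series": [{"translation":[0.005,0.002,0],"delta_rot":[0,0,0],"fingers":0},{"translation":[0.009,0.0045,0],"delta_rot":[0,0,0],"fingers":0},{"translation":[0.012,0.0065,0],"delta_rot":[0,0,0],"fingers":0},{"translation":[0.014,0.008,0],"delta_rot":[0,0,0],"fingers":0},{"translation":[0.015,0.009,0],"delta_rot":[0,0,0],"fingers":0},{"translation":[0.0155,0.0095,0],"delta_rot":[0,0,0],"fingers":0},{"translation":[0.0155,0.0095,0],"delta_rot":[0,0,0],"fingers":0},{"translation":[0.0155,0.0095,0],"delta_rot":[0,0,0],"fingers":0}]}}

```text
clock: 15.03
tcp_pos: [0.6144, 0.1135, 0.1818]
eef_rot: [-0.16, 0.666, 0.714, 0.146]
ft_force: [-0.0, -0.2, -1.3]
gripper_width: 0.0251
```

```bash
python3 - <<'E'
from h import *
snap(16)
E
```

```text
clock 15.03 knob [0.6091 0.1722 0.0583] r 0.0617 az -50.0 F [-0.  -0.2 -1.3] q [-0.58  0.58  0.75  1.78 -0.89  1.2   0.63]
```

View pics/z_16.png

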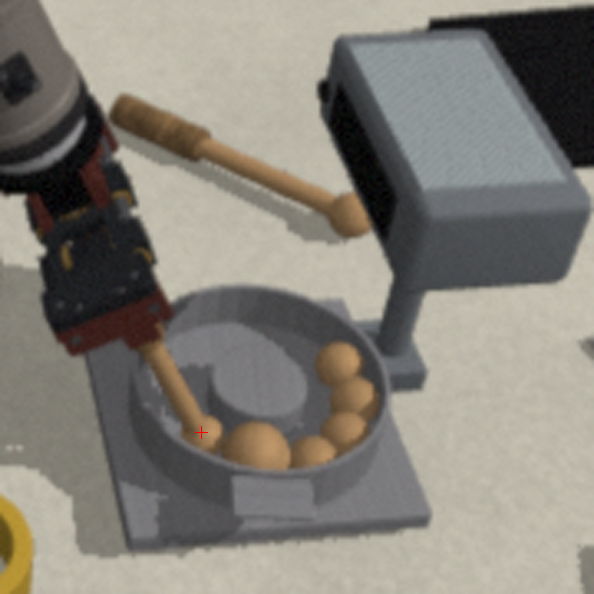

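The large ball is at (257,450), about its starting place beside the handle. Now I back the stick off and lift it out.

Call:
{"op": "drive_tool", "data": {"series": [{"translation":[-0.003,-0.002,0],"delta_rot":[0,0,0],"fingers":0},{"translation":[-0.006,-0.004,0.002],"delta_rot":[0,0,0],"fingers":0},{"translation":[-0.006,-0.004,0.015],"delta_rot":[0,0,0],"fingers":0},{"translation":[-0.006,-0.004,0.04],"delta_rot":[0,0,0],"fingers":0},{"translation":[-0.006,-0.004,0.075],"delta_rot":[0,0,0],"fingers":0},{"translation":[-0.006,-0.004,0.11],"delta_rot":[0,0,0],"fingers":0},{"translation":[-0.006,-0.004,0.135],"delta_rot":[0,0,0],"fingers":0},{"translation":[-0.006,-0.004,0.146],"delta_rot":[0,0,0],"fingers":0}]}}

```text
clock: 15.75
tcp_pos: [0.6098, 0.1087, 0.333]
eef_rot: [-0.158, 0.666, 0.714, 0.149]
ft_force: [0.3, -0.6, -1.3]
gripper_width: 0.0257
```

```bash
python3 - <<'E'
from h import *
o,kp=snap(17)
p=plane('scene',260+257/3.3,120+450/3.3,.06)[:2]-BC
c,s=np.cos(BYAW),np.sin(BYAW); print("big in bowl",c*p[0]+s*p[1],-s*p[0]+c*p[1])
go(HOME+[0,0,.15],HR.as_matrix())
E
```

```text
clock 15.75 knob [0.6054 0.1675 0.2095] r 0.0632 az -55.3 F [ 0.3 -0.6 -1.3] q [-0.66  0.41  0.84  1.64 -0.74  1.4   0.43]
big in bowl 0.05941287181479192 -0.006870129620108687
clock 15.8 dpos [-0.0436 -0.3862 -0.0093]
drot [ 0.102 -0.021 -0.508] deg 29.7
```

View pics/z_17.png

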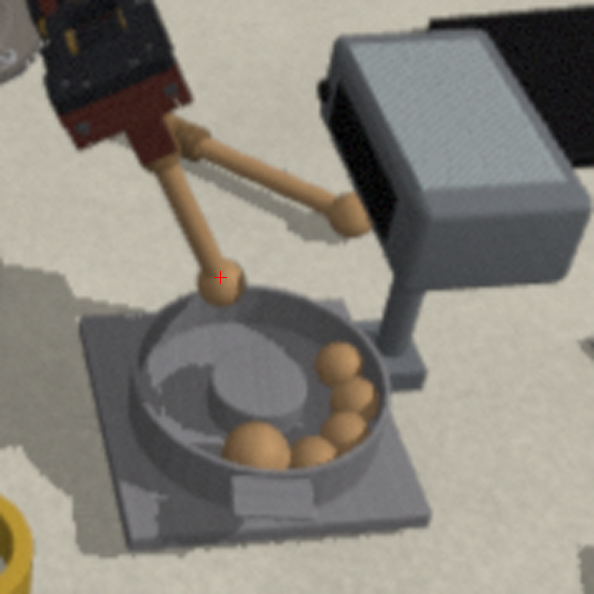

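The stick is out and all five balls are in the bowl, the big one at bowl (+59, −7) mm. Returning to above the rack.

Call:
{"op": "drive_tool", "data": {"series": [{"translation":[-0.004,-0.025,0],"delta_rot":[0.01,-0.002,-0.06],"fingers":0},{"translation":[-0.008,-0.06,0],"delta_rot":[0.025,-0.005,-0.13],"fingers":0},{"translation":[-0.012,-0.1,0],"delta_rot":[0.04,-0.008,-0.2],"fingers":0},{"translation":[-0.017,-0.14,0],"delta_rot":[0.055,-0.011,-0.28],"fingers":0},{"translation":[-0.022,-0.18,0],"delta_rot":[0.07,-0.014,-0.36],"fingers":0},{"translation":[-0.026,-0.22,0],"delta_rot":[0.085,-0.018,-0.44],"fingers":0},{"translation":[-0.03,-0.26,0],"delta_rot":[0.102,-0.021,-0.508],"fingers":0},{"translation":[-0.034,-0.295,0],"delta_rot":[0.102,-0.021,-0.508],"fingers":0}]}}

```text
clock: 16.47
tcp_pos: [0.5721, -0.1881, 0.3267]
eef_rot: [-0.144, 0.815, 0.514, 0.225]
ft_force: [1.6, -0.1, -0.4]
gripper_width: 0.0257
```

Call:
{"op": "drive_tool", "data": {"series": [{"translation":[-0.004,-0.035,0],"delta_rot":[0,0,0],"fingers":0},{"translation":[-0.008,-0.065,0],"delta_rot":[0,0,0],"fingers":0},{"translation":[-0.01,-0.085,0],"delta_rot":[0,0,0],"fingers":0},{"translation":[-0.01,-0.091,0],"delta_rot":[0,0,0],"fingers":0},{"translation":[-0.01,-0.091,0],"delta_rot":[0,0,0],"fingers":0},{"translation":[-0.01,-0.091,0],"delta_rot":[0,0,0],"fingers":0}]}}

```text
clock: 16.97
tcp_pos: [0.5645, -0.2755, 0.3269]
eef_rot: [-0.145, 0.813, 0.517, 0.224]
ft_force: [0.2, -0.1, -0.4]
gripper_width: 0.0255
```

```bash
python3 - <<'E'
from h import *
o,kp=snap(18,(80,300,40,220),2.6)
go(HOME,HR.as_matrix())
print(proj("side",kp))
im=env.get_image("side")[:,:,::-1].copy();cv2.imwrite("pics/side18.png",cv2.resize(im[80:240,110:260],None,fx=3.6,fy=3.6,interpolation=cv2.INTER_CUBIC))
E
```

```text
clock 16.97 knob [ 0.5938 -0.2104  0.2101] r 0.4306 az -86.8 F [ 0.2 -0.1 -0.4] q [-0.    0.55  0.95  1.58 -0.9   1.58  0.66]
clock 17.02 dpos [ 0.0016 -0.0026 -0.1534]
drot [-0.003 -0.008 -0.003] deg 0.5
[177.97694374 137.24569806]
```

View pics/z_18.png

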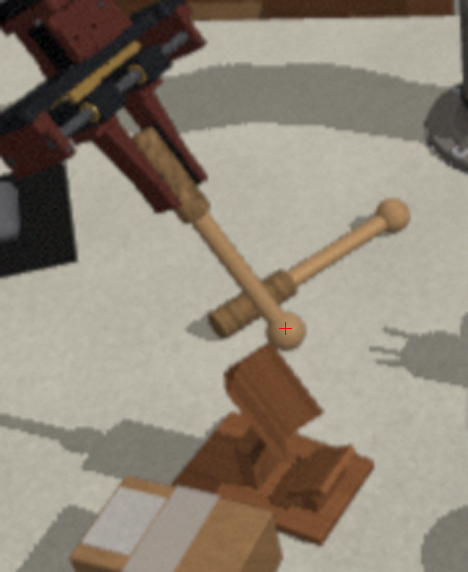

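View pics/side18.png

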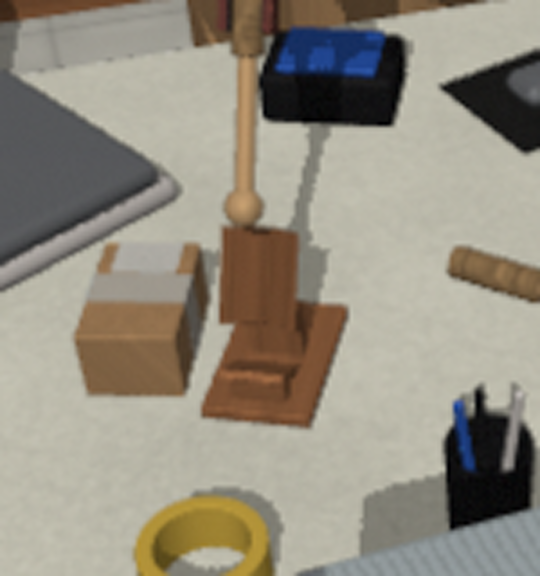

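Call:
{"op": "drive_tool", "data": {"series": [{"translation":[0.002,-0.001,-0.01],"delta_rot":[-0.003,-0.008,-0.003],"fingers":0},{"translation":[0.002,-0.002,-0.03],"delta_rot":[-0.003,-0.008,-0.003],"fingers":0},{"translation":[0.002,-0.002,-0.055],"delta_rot":[-0.003,-0.008,-0.003],"fingers":0},{"translation":[0.002,-0.002,-0.08],"delta_rot":[-0.003,-0.008,-0.003],"fingers":0},{"translation":[0.002,-0.002,-0.105],"delta_rot":[-0.003,-0.008,-0.003],"fingers":0},{"translation":[0.002,-0.002,-0.125],"delta_rot":[-0.003,-0.008,-0.003],"fingers":0},{"translation":[0.002,-0.002,-0.135],"delta_rot":[-0.003,-0.008,-0.003],"fingers":0},{"translation":[0.002,-0.002,-0.135],"delta_rot":[-0.003,-0.008,-0.003],"fingers":0}]}}

```text
clock: 17.73
tcp_pos: [0.5659, -0.2763, 0.1902]
eef_rot: [-0.142, 0.813, 0.517, 0.226]
ft_force: [-0.3, -0.3, -0.1]
gripper_width: 0.0255
```

```bash
python3 - <<'E'
from h import *
go(HOME,HR.as_matrix())
print(env.observe()['ft_force'])
E
```

```text
clock 17.73 dpos [ 0.0005 -0.001  -0.0164]
drot [-0.001 -0.002  0.   ] deg 0.2
[-0.25640509 -0.34710826 -0.11712832]
```

Call:
{"op": "drive_tool", "data": {"series": [{"translation":[0.0005,-0.001,-0.003],"delta_rot":[0,0,0],"fingers":0},{"translation":[0.0005,-0.001,-0.006],"delta_rot":[0,0,0],"fingers":0},{"translation":[0.0005,-0.001,-0.009],"delta_rot":[0,0,0],"fingers":0},{"translation":[0.0005,-0.001,-0.012],"delta_rot":[0,0,0],"fingers":0},{"translation":[0.0005,-0.001,-0.014],"delta_rot":[0,0,0],"fingers":0},{"translation":[0.0005,-0.001,-0.016],"delta_rot":[0,0,0],"fingers":0},{"translation":[0.0005,-0.001,-0.016],"delta_rot":[0,0,0],"fingers":0}]}}

```text
clock: 18.32
tcp_pos: [0.5669, -0.2787, 0.177]
eef_rot: [-0.141, 0.813, 0.517, 0.228]
ft_force: [-1.2, 2.8, 2.7]
gripper_width: 0.0257
```

```bash
python3 - <<'E'
from h import *
go(HOME,HR.as_matrix())
o,kp=snap(19,(120,300,60,240),3.3); print(proj("side",kp))
im=env.get_image("side")[:,:,::-1].copy();cv2.imwrite("pics/side19.png",cv2.resize(im[80:240,110:260],None,fx=3.6,fy=3.6,interpolation=cv2.INTER_CUBIC))
E
```

```text
clock 18.32 dpos [-0.0005  0.0014 -0.0032]
drot [-0.     0.001  0.001] deg 0.1
clock 18.32 knob [ 0.5975 -0.214   0.0603] r 0.4344 az -86.3 F [-1.2  2.8  2.7] q [ 0.06  0.7   0.86  1.73 -1.03  1.39  0.86]
[182.02765244 175.81867661]
```

View pics/z_19.png

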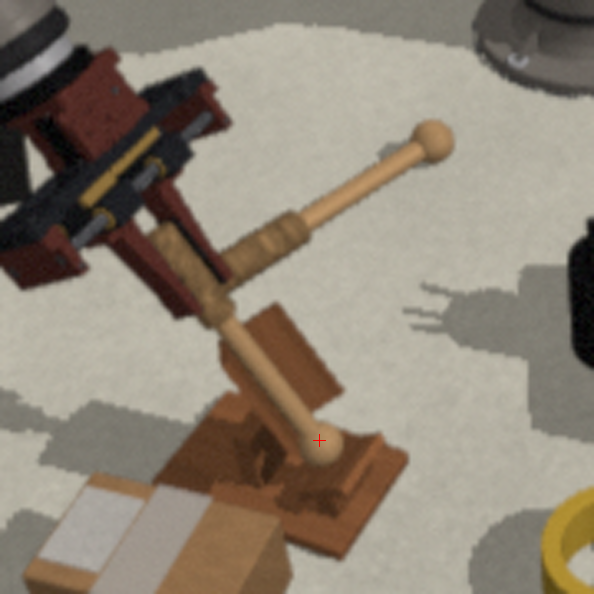

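View pics/side19.png

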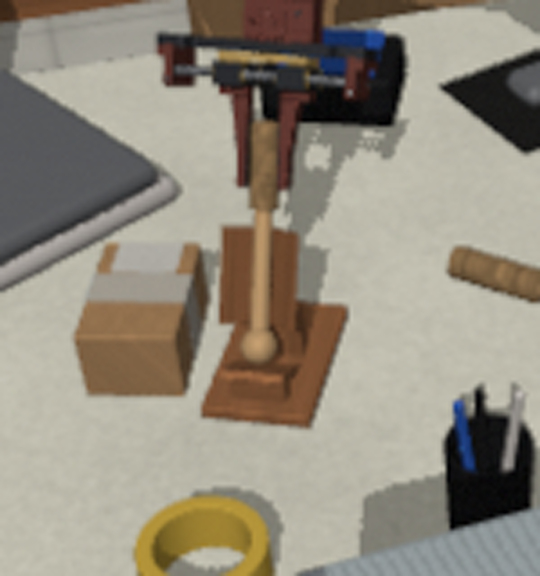

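The stick is touching the trough with about 4 N, roughly 3 mm short of home. Easing it down along the trough.

Call:
{"op": "drive_tool", "data": {"series": [{"translation":[0.0005,0.001,-0.001],"delta_rot":[0,0,0],"fingers":0},{"translation":[0.001,0.002,-0.002],"delta_rot":[0,0,0],"fingers":0},{"translation":[0.001,0.003,-0.003],"delta_rot":[0,0,0],"fingers":0},{"translation":[0.0015,0.0035,-0.004],"delta_rot":[0,0,0],"fingers":0},{"translation":[0.0015,0.0035,-0.004],"delta_rot":[0,0,0],"fingers":0}]}}

```text
clock: 18.83
tcp_pos: [0.568, -0.2769, 0.1741]
eef_rot: [-0.14, 0.814, 0.516, 0.227]
ft_force: [-5.9, 1.1, 10.8]
gripper_width: 0.0254
```

```bash
python3 - <<'E'
from h import *
o=go(HOME,HR.as_matrix()); print(o['ft_force'])
E
```

```text
clock 18.83 dpos [-0.0016 -0.0004 -0.0003]
drot [0.002 0.002 0.003] deg 0.2
[-5.92487516  1.12510585 10.79558624]
```

Call:
{"op": "drive_tool", "data": {"series": [{"translation":[-0.0015,0,0.0005],"delta_rot":[0,0,0],"fingers":0},{"translation":[-0.0015,0,0.0005],"delta_rot":[0,0,0],"fingers":0},{"translation":[-0.0015,0,0.0005],"delta_rot":[0,0,0],"fingers":0}]}}

```text
clock: 19.08
tcp_pos: [0.5673, -0.277, 0.1741]
eef_rot: [-0.139, 0.814, 0.516, 0.228]
ft_force: [-3.5, 1.1, 6.4]
gripper_width: 0.0256
```

Call:
{"op": "drive_tool", "data": {"series": [{"translation":[0,0,0],"delta_rot":[0,0,0],"fingers":0.35},{"translation":[0,0,0],"delta_rot":[0,0,0],"fingers":0.45},{"translation":[0,0,0],"delta_rot":[0,0,0],"fingers":0.6},{"translation":[0,0,0],"delta_rot":[0,0,0],"fingers":0.8},{"translation":[0,0,0],"delta_rot":[0,0,0],"fingers":1},{"translation":[0,0,0],"delta_rot":[0,0,0],"fingers":1},{"translation":[0,0,0],"delta_rot":[0,0,0],"fingers":1},{"translation":[0,0,0],"delta_rot":[0,0,0],"fingers":1}]}}

```text
clock: 19.75
tcp_pos: [0.567, -0.276, 0.1733]
eef_rot: [-0.14, 0.814, 0.517, 0.227]
ft_force: [0.4, 0.1, 0.5]
gripper_width: 0.0745
```

```bash
python3 - <<'E'
from h import *
o,kp=snap(20,(120,300,60,240),3.3); print(proj("side",kp),o['gripper_width'])
im=env.get_image("side")[:,:,::-1].copy();cv2.imwrite("pics/side20.png",cv2.resize(im[80:240,110:260],None,fx=3.6,fy=3.6,interpolation=cv2.INTER_CUBIC))
E
```

```text
clock 19.75 knob [ 0.5976 -0.2115  0.0565] r 0.4319 az -86.3 F [0.4 0.1 0.5] q [ 0.06  0.7   0.86  1.73 -1.03  1.38  0.86]
[182.28665644 177.23624384] 0.0744911421921869
```

View pics/z_20.png

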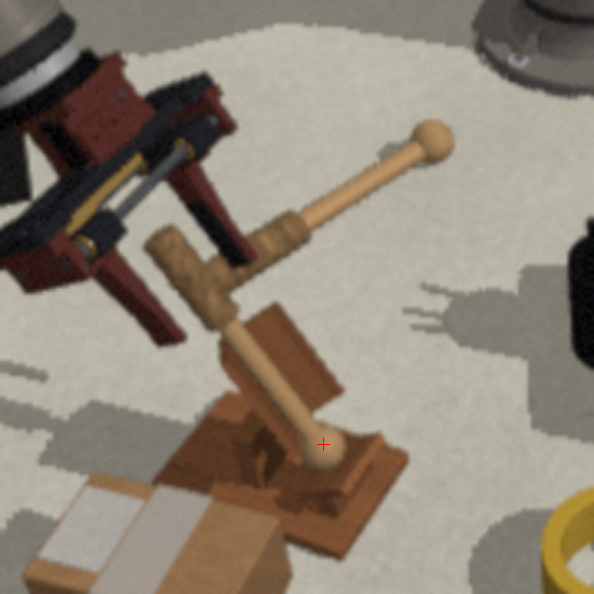

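View pics/side20.png

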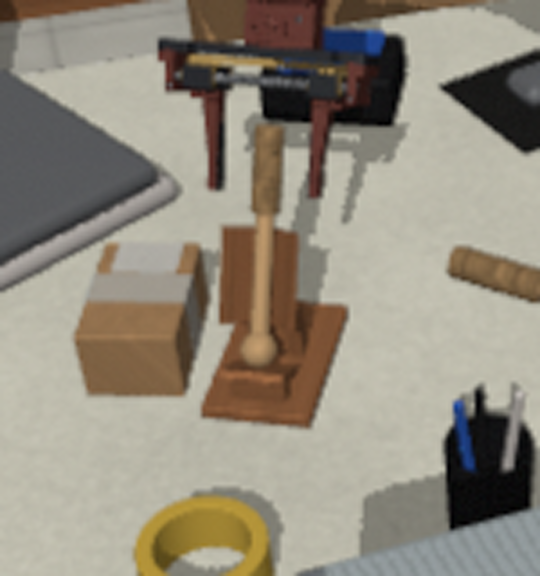

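The stick lies free in the rack. Retreating along its axis.

Call:
{"op": "drive_tool", "data": {"series": [{"translation":[-0.003,-0.006,0.011],"delta_rot":[0,0,0],"fingers":1},{"translation":[-0.007,-0.015,0.027],"delta_rot":[0,0,0],"fingers":1},{"translation":[-0.013,-0.028,0.051],"delta_rot":[0,0,0],"fingers":1},{"translation":[-0.02,-0.042,0.077],"delta_rot":[0,0,0],"fingers":1},{"translation":[-0.026,-0.056,0.103],"delta_rot":[0,0,0],"fingers":1},{"translation":[-0.031,-0.065,0.12],"delta_rot":[0,0,0],"fingers":1},{"translation":[-0.031,-0.065,0.12],"delta_rot":[0,0,0],"fingers":1},{"translation":[-0.031,-0.065,0.12],"delta_rot":[0,0,0],"fingers":1}]}}

```text
clock: 20.52
tcp_pos: [0.5355, -0.3422, 0.2946]
eef_rot: [-0.139, 0.814, 0.516, 0.228]
ft_force: [1.2, 0.9, 0.0]
gripper_width: 0.0874
```

```bash
python3 - <<'E'
from h import *
s=env.get_image("scene")[:,:,::-1].copy();d=env.get_image("side")[:,:,::-1].copy()
cv2.imwrite("pics/scene21.png",s);cv2.imwrite("pics/side21.png",d)
a0=cv2.imread("pics/scene0.png");b0=cv2.imread("pics/side0.png")
row=lambda x,y,b:np.hstack([x[b[0]:b[1],b[2]:b[3]],y[b[0]:b[1],b[2]:b[3]]])
A=cv2.resize(row(a0,s,(180,300,70,190)),None,fx=2.4,fy=2.4,interpolation=cv2.INTER_CUBIC)
B=cv2.resize(row(b0,d,(100,220,120,240)),None,fx=2.4,fy=2.4,interpolation=cv2.INTER_CUBIC)
cv2.imwrite("pics/cmp21.png",np.vstack([A,B]))
cv2.imwrite("pics/bowl21.png",cv2.resize(s[120:300,260:440],None,fx=3.3,fy=3.3,interpolation=cv2.INTER_CUBIC))
for n,x,y in(("scene",a0,s),("side",b0,d)):
    df=(cv2.absdiff(x,y).max(2)>40).astype(np.uint8);cv2.imwrite(f"pics/diff_{n}.png",df*255)
print(env.observe()['ft_force'],env.observe()['clock'])
E
```

```text
[-0.25927482  0.45101522 -0.80688256] 20.6167
```

View pics/cmp21.png

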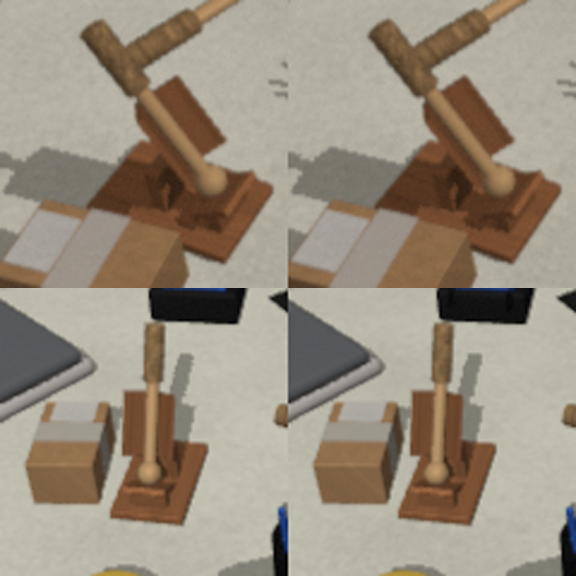

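View pics/bowl21.png

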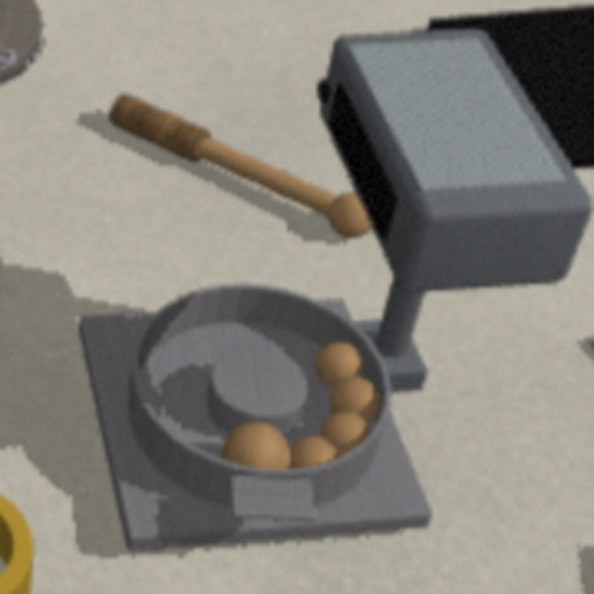

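View pics/diff_scene.png

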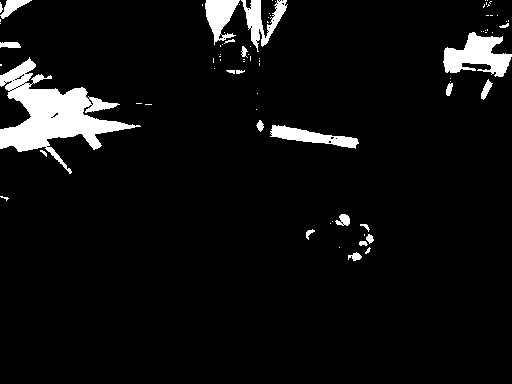

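Before and after match: the stick is within about a pixel of its starting pose in both views. The difference image shows only the arm, its shadow and the balls, so the pen pot, tape and carton have not moved. Handing in.

```bash
python3 - <<'E'
from h import *
print(env.finish_job())
E
```

```text
the job is handed in; nothing more can be done
None
```

I stirred the large ball once anticlockwise round the bowl with the racked stick and laid the stick back in its rack, grip up and released. The job is handed in at about 20.6 s of the 72 s allowed, and the hand-in gave no verdict.

**Last checks:**
- **Stick:** it is within about one pixel (roughly 2 mm) of its starting pose in both camera views.
- **Balls:** all five are in the bowl. The large one is at about x = +59 mm, y = −7 mm in the bowl's frame, which is beside the handle.
- **Bystanders:** the before-and-after picture shows no movement of the pen pot, tape roll or carton.
- **Forces:** readings between moves stayed near 1 N while stirring. They rose to about 12 N as I seated the stick on its foot plate, then went back to about zero on release.
- **Scale:** nothing touched the display in any picture; this rests on those pictures and the low force readings.

**One disagreement:** during stirring the knob looked 2–3 mm towards +y of where I had computed it. I allowed for that on the last part of the round; back over the rack the two agreed again.

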